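# Put the plug gauges away and latch their case

### The arm

A 7-joint arm with a two-finger parallel gripper is mounted at the origin on the work surface; the furniture and walls round the work are solid. World frame = base frame: x ahead of the robot, y to its left, z up, the work surface at z = 0. Lengths are in m, angles in rad, forces in N, time in s.
With the tool pointing down it reaches from about 0.375 to 0.925 m from the base axis. Payload 3.1 kg.
Tool frame: the origin (TCP) lies between the finger pads; the fingertips stand 22 mm ahead of it and the grasp point (between the pads) lies 3 mm ahead of it; x points along the fingers, y is the direction in which the jaws open and shut, and the axes are right-handed (so a half turn about x gives the same grasp; the last joint's range is limited). The gripper opens to 85 mm and grips with 20 to 120 N. Pads are 22 mm wide; open, the fingers measure 114 mm over their backs; the gripper's body (76 mm by 85 mm) begins 54 mm behind the grasp point. The pads swing forward as they close: fully open they stand 13 mm farther back than shut.
Start: joints at [-1.388, 0.383, 0.044, 1.598, -0.018, 1.161, -0.05], TCP at [0.18, 0.625, 0.253] pointing down, gripper open.
Joint ranges: [-2.61, 2.61], [-0.41, 2.15], [-1.48, 1.57], [0, 2.5], [-1.57, 4.71], [0.05, 1.97], [-2.85, 2.85]. Speed limits (rad/s): [2.79, 2.79, 3.14, 3.14, 3.14, 3.14, 3.14].

### API

Orientations are given as [roll, pitch, yaw] about the fixed x, y, z axes, in that order (R = Rz(yaw) Ry(pitch) Rx(roll)).
In Python, from rig import env, capture, camera_info, cut_out gives the robot as it stands.
- The arm moves only by the shell command python3 -m crank 'ROWS'. ROWS is JSON, one flat list of numbers, 7 for each row, row after row: the shift along the tool's x, y, z in m, then the turn, a rotation vector about the tool's x, y, z in degrees, then the finger opening in m, from 0 to 0.0854. A call has 1 to 10 rows; each row is the pose to reach, as a shift and turn from the pose measured when the call began, along the tool's axes at that moment; what a row does not reach only later rows make up. A row lasts 1/10 s, in which the tool goes at most 50 mm and 8.59 degrees, less where a joint would pass 70% of its speed; a pose out of reach is approached as far as the arm can. A call with a gripper value outside its range is refused whole. The fingers move at their own pace and stop on an object; the grip force is fixed at half the most. Time passes only in rows, so rows that repeat a pose let the fingers close. It gives the time, the measured TCP pose, the force and the opening at its end, in the units of the state.
- env.sense(): the state, without advancing time (a new reading comes with each control period).
- capture(name): name is "scene" or "side" or "wrist"; returns the picture (480x640x3 uint8, red, green, blue); there is no depth.
- camera_info(name): a dict with "vertical_fov" (degrees; the focal length in pixels is half the picture's height over the tangent of half this angle, whatever the lens; pixels are square), "cx", "cy" (the principal point, pixels), "R" (3x3) and "t" (3): a world point X has camera coordinates R X + t. Camera axes: x right, y down, z forward; pixel columns grow to the right and rows downward; lengths in m; the calibration is good to about 2 mm. A picture is of the moment at which its call begins: read the wrist's pose just before it. camera_info takes no time and is no camera call; for the wrist camera it gives the pose at the moment of the call.
- env.close_job(): hands the job in, once; it reports no verdict.
Trained networks look in the newest picture that a camera, given by its name, has taken for a name from the list of things; names that differ only in an ending like _2 or _b are one class to them, and where a whole thing is asked for, a point or a joint stands for the part that bears it (a point fixed in the world has none). Each returns a list of dicts, best first, with "confidence" (0 to 1); they miss things now and then, are a little off and sometimes report something else, mostly with a low value. They report only what shows in the picture. A call takes as long as a camera call.
- cut_out(camera, query): "region" (480x640 bool, what is visible of it) and "location" ([row, column] in pixels, amid what is visible of it).
The state is a dict: "time": time; "qpos": joint angles; "joint_velocities": joint speeds; "effort": joint torques, N m; "eef_pos": TCP position; "ee_rot": TCP orientation; "contact_force": force on the tool from outside, world axes, zero at the start; "moment": the same for the moment, N m; "finger_gap": finger opening in m.
Only numpy, scipy, OpenCV 4.12 (cv2) and the standard library are available. Lean on these libraries where they do the work, as an engineer would, in place of code of your own. Each camera call takes 0.05 s, during which the arm holds its last target.

### The job

The two plug gauges lying on the clipboard are finished with: put them away in the green gauge case, the large one with the green band in the rear place by the hinge and the medium one with the red band in the middle place, each right down in its rests with its long end on the same side as that of the small gauge already there. Lay them in gently, since they are ground gauges, then shut the lid fully and turn the latch clockwise until it is locked. Leave the other things on the bench as they are.

Things in the scene. Friction and masses are not known exactly. Their poses are not given: they have to be found in the camera images.
- plug_case: green metal case for three plug gauges, fixed to the bench: 212 (x) x 160 (y) x 80 mm high when shut; walls 6 mm, rim at z = 70, inner floor at z = 9 mm. Origin: centre of its underside, on the bench; z up, x from the latch (front) side to the hinge (rear) side, y along the gauges. Two notched wooden rests inside, at y = +47 and -54 mm, run along x, 14 mm thick, tops at z = 54 mm
- rear_seat (a point): where large_mid lies when that gauge is home: case x = +56, y = 0, z = 50 mm, nearest the hinge, under the raised lid. A gauge bridges the two rests parallel to case y, each end in a notch 3 mm wider than that end, with rounded shoulders; its handle hangs free over the floor
- middle_seat (a point): where medium_mid lies when that gauge is home: case x = 0, y = 0, z = 50 mm. In each place two 3 mm brass plates (at y = +25 and -38 mm, tops at z = 41.5 mm) stand under the gauge's thin necks: it drops home only with its long end towards case +y and within 3 mm of its place lengthways
- front_seat (a point): where small_mid lies, already home: case x = -54, y = 0, z = 50 mm
- plug_gauge3: LARGE plug gauge, green band, 123 mm long: dark hexagonal handle (27 mm across flats, 30 corners) from y = -32 to +20 mm, long ground end (diameter 27) from y = 30 to 62, short ground end (diameter 26, by the band) from y = -62 to -44, thin necks between; about 0.16 kg. Origin: middle of its length, on its underside; y along the axis to the long end. Starts lying on the clipboard
- large_mid (a point): point on the large gauge's axis at its origin, 13.5 mm above the underside
- large_go_end (a point): point on the axis at the tip of the large gauge's long end, 62 mm from large_mid
- plug_gauge2: MEDIUM plug gauge, red band: same form and lengths, handle 24 mm across flats (27 corners), long end diameter 24, short end 22 mm; lies on the clipboard
- medium_mid (a point): point on the medium gauge's axis at its origin, 12 mm above the underside
- medium_go_end (a point): point on the axis at the tip of the medium gauge's long end, 62 mm from medium_mid
- small_mid (a point): middle of the SMALL gauge (red band, handle 21 mm across flats) that already lies in the front place of the case
- case_lid (a joint): lid angle, rad: 0 shut, 1.40 fully open; a stiff friction hinge (0.55 N m) holds it wherever it is left, also almost shut. Starts 1.15 to 1.33 open, leaning over the rear and middle places. Panel 164 mm wide (case y), 10 mm thick, from 2 to 218 mm from the hinge line; shut, its underside lies on the rim, its top at z = 80 mm
- lid_hinge (a point): middle of the hinge line (along case y), case x = +110, y = 0, z = 70 mm; the lid's underside lies in the plane of the hinge line
- lid_lip (a point): centre of the black finger lip at the middle of the lid's free edge (60 wide, 8 thick, sticks out 22 mm), 232 mm from the hinge line
- latch (a joint): quarter-turn latch in the lid, rad: 0 released, 1.40 locked (end stop), grows turning clockwise seen from above on the shut lid; friction 0.06 N m. Starts at 0 to 0.15. Its steel tongue under the lid passes below a keeper on the front wall, only with the lid right down; turned too early it fouls the keeper
- latch_wing (a point): centre of the latch's black wing grip, on its turning axis: on top of the lid, 184 mm from the hinge line, 27 mm above the plane of the lid's underside. Wing 46 long x 10 thick x 20 mm high. Seen from above, its length stands (1.40 - latch value) rad counter-clockwise from case x: nearly across the case when released, along case x when locked
- clipboard: clipboard with an inspection sheet, 315 (x) x 225 (y) x 4.3 mm, lying flat and fixed, top at z = 4.3 mm; origin at its centre
- marker1: white and red felt marker, 130 x 17 mm, on the clipboard: a bystander
- v_block: grey steel V-block, 49 x 52 x 34 mm: a bystander
- setting_ring3: black and white setting ring, diameter 65, 23 mm high: a bystander
- tape_measure: yellow tape measure, 35 x 85 x 64 mm, standing: a bystander

How it is judged:
On the way, in this order (a step that is already met when the one before it is completed fails the run):
1. both loose gauges lie in their own rests (distance between large_mid and rear_seat below 0.006 m and y of each of large_go_end, medium_go_end in the frame of plug_case above 0.05 m and distance between medium_mid and middle_seat below 0.006 m), for 0.2 s.
2. the lid is shut (value of joint case_lid below 0.02 rad), for 0.2 s.
At the end, for the whole second after the job is handed in: large gauge in the rear place, medium in the middle, small in the front place (each middle within 6 mm of its seat), long ends to the case's +y side, lid shut (below 0.02 rad) and latch locked (above 1.25 rad) (all of step 1 and distance between small_mid and front_seat below 0.006 m and value of joint case_lid below 0.02 rad and value of joint latch above 1.25 rad); the robot touches nothing.
It fails at once if a gauge is let fall (out of the fingers and faster than 0.6 m/s, a fall of about 2 to 3 cm) ((linear speed of plug_gauge3 above 0.6 m/s and contact force between the fingers and plug_gauge3 below 0.05 N) or (linear speed of plug_gauge2 above 0.6 m/s and contact force between the fingers and plug_gauge2 below 0.05 N)).
It fails at once if a bystander is moved by more than 2 cm (distance of any of marker1, v_block, setting_ring3, tape_measure from where it was at the start of the episode above 0.02 m).
It also fails if it takes over 72 s, if anything falls off the work surface, if the arm or the gripper's body presses on something with over 40 N, if the wrist force passes 120 N, or if a joint passes its speed limit or range.

## Working session

There is one attempt and no reset: what is moved stays moved. The work goes in short steps, Python scripts to look and compute and a shell command to move; the robot and the scene stay as the last step left them, time stands still between calls to the robot, and variables do not carry over. Pictures are saved under pics/ and viewed, and the job is handed in when it is done.

```bash
ls; mkdir -p pics; cat > h.py <<'E'
import numpy as np, cv2, json
from rig import env, capture, camera_info, cut_out
from scipy.spatial.transform import Rotation as R
def snap(cam,name):
    ci=camera_info(cam); im=capture(cam); cv2.imwrite(f'pics/{name}.png',im[:,:,::-1]); return im,ci
def f(ci): return 240/np.tan(np.radians(ci['vertical_fov'])/2)
def ray(ci,u,v):
    d=np.array([(u-ci['cx'])/f(ci),(v-ci['cy'])/f(ci),1.]); Rm=np.array(ci['R']);t=np.array(ci['t'])
    return -Rm.T@t, Rm.T@d
def onz(ci,u,v,z):
    o,d=ray(ci,u,v); return o+d*(z-o[2])/d[2]
def proj(ci,X):
    c=np.array(ci['R'])@np.array(X)+np.array(ci['t']); return np.array([ci['cx']+f(ci)*c[0]/c[2], ci['cy']+f(ci)*c[1]/c[2]])
E
python3 - <<'E'
from h import *
s=env.sense(); print({k:np.round(v,3) for k,v in s.items()})
for c in ['scene','side','wrist']:
    im,ci=snap(c,c+'0'); print(c,ci)
E
```

```text
pics
{'time': np.float64(0.0), 'qpos': array([-1.388,  0.384,  0.044,  1.6  , -0.018,  1.161, -0.05 ]), 'joint_velocities': array([ 0.   , -0.001, -0.001,  0.   , -0.001,  0.   ,  0.001]), 'effort': array([ 1.0000e-03, -4.3346e+01,  1.0250e+00, -2.4952e+01,  1.0000e-02,
        1.1000e-02,  0.0000e+00]), 'eef_pos': array([0.18 , 0.624, 0.252]), 'ee_rot': array([-1.508,  1.568, -1.788]), 'contact_force': array([ 0.414, -0.564,  0.581]), 'moment': array([0.024, 0.059, 0.009]), 'finger_gap': np.float64(0.085)}
scene {'vertical_fov': 42.245518272671056, 'cx': 308.5429511985405, 'cy': 235.85582922584774, 'R': array([[ 0.25419366, -0.96694409,  0.02011726],
       [-0.64589362, -0.18520342, -0.74062212],
       [ 0.71986597,  0.17526784, -0.67162055]]), 't': array([-0.20975532,  0.40473704,  1.06826404])}
side {'vertical_fov': 56.89530336839466, 'cx': 316.10110892476666, 'cy': 236.70360999877377, 'R': array([[ 0.832911  , -0.55328103, -0.01180576],
       [-0.44401916, -0.65539069, -0.61099102],
       [ 0.33031236,  0.51414312, -0.79154949]]), 't': array([-0.45957619,  0.2479965 ,  0.81863607])}
wrist {'vertical_fov': 63.93557660732744, 'cx': 312.9229923215557, 'cy': 244.06299155098503, 'R': array([[ 0.27718916,  0.96081211, -0.00250164],
       [ 0.90862587, -0.2612855 ,  0.32577433],
       [ 0.31235428, -0.09257417, -0.94544425]]), 't': array([-0.64785515, -0.04317664,  0.3819452 ])}
```

View pics/scene0.png

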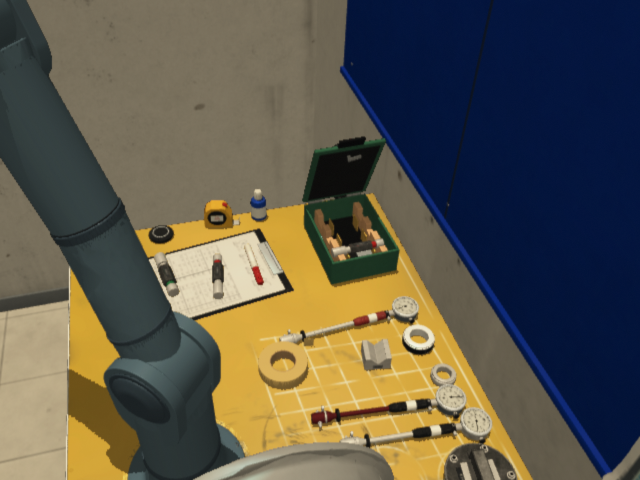

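View pics/side0.png

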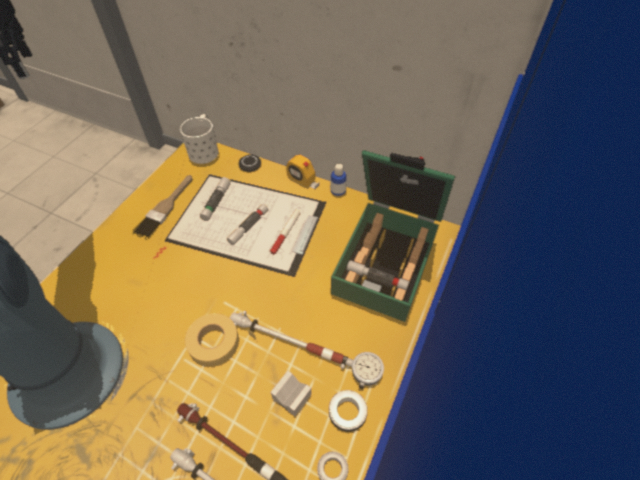

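View pics/wrist0.png

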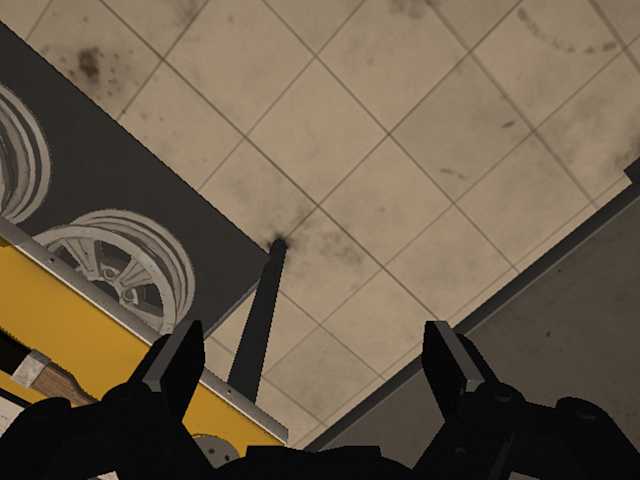

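The scene and side pictures show the case at right (scene ~350,235; side ~385,260). The two gauges and the marker are on the clipboard, left of it. Next I'll measure them.

```bash
cat > m1.py <<'E'
from h import *
for c in ['scene','side']:
    im,ci=snap(c,c+'1')
    z=im.copy()
    for q in ['plug_gauge3','plug_gauge2','small_mid','plug_case','case_lid','clipboard','latch_wing','lid_lip','marker1']:
        r=cut_out(c,q)
        for k in r[:3]:
            m=k['region']; ys,xs=np.nonzero(m)
            pts=np.stack([xs,ys],1).astype(np.float32)
            rc=cv2.minAreaRect(pts)
            print(c,q,round(k['confidence'],2),k['location'],len(xs),np.round(cv2.boxPoints(rc)).tolist() , 'z0:',np.round(onz(ci,k['location'][1],k['location'][0],0.02),3))
E
python3 m1.py
python3 - <<'E'
import cv2
a=cv2.imread('pics/scene1.png'); cv2.imwrite('pics/scene1z.png',cv2.resize(a[120:320,140:410],None,fx=2.9,fy=2.9,interpolation=cv2.INTER_CUBIC))
a=cv2.imread('pics/side1.png'); cv2.imwrite('pics/side1z.png',cv2.resize(a[140:325,160:460],None,fx=2.6,fy=2.6,interpolation=cv2.INTER_CUBIC))
E
```

```text
scene plug_gauge3 0.93 [273.6, 166.8] 590 [[150.0, 255.0], [163.0, 249.0], [182.0, 292.0], [168.0, 298.0]] z0: [0.41  0.219 0.02 ]
scene plug_gauge3 0.64 [275.0, 218.5] 430 [[213.0, 253.0], [223.0, 253.0], [223.0, 298.0], [213.0, 298.0]] z0: [0.438 0.107 0.02 ]
scene plug_gauge2 0.93 [273.6, 166.8] 590 [[150.0, 255.0], [163.0, 249.0], [182.0, 292.0], [168.0, 298.0]] z0: [0.41  0.219 0.02 ]
scene plug_gauge2 0.64 [275.0, 218.5] 430 [[213.0, 253.0], [223.0, 253.0], [223.0, 298.0], [213.0, 298.0]] z0: [0.438 0.107 0.02 ]
scene small_mid 0.66 [245.7, 356.7] 490 [[330.0, 247.0], [382.0, 236.0], [384.0, 246.0], [332.0, 257.0]] z0: [ 0.617 -0.172  0.02 ]
scene plug_case 0.95 [213.5, 344.3] 9303 [[294.0, 144.0], [384.0, 133.0], [401.0, 275.0], [310.0, 286.0]] z0: [ 0.724 -0.119  0.02 ]
scene case_lid 0.59 [171.5, 343.0] 3676 [[293.0, 146.0], [383.0, 131.0], [393.0, 187.0], [303.0, 202.0]] z0: [ 0.896 -0.078  0.02 ]
scene case_lid 0.51 [209.8, 346.9] 9194 [[294.0, 145.0], [383.0, 133.0], [401.0, 274.0], [312.0, 285.0]] z0: [ 0.74  -0.122  0.02 ]
scene case_lid 0.48 [278.1, 218.5] 446 [[212.0,
[... 2106 characters left out ...]
.0], [233.0, 182.0], [207.0, 223.0]] z0: [0.41  0.218 0.02 ]
side case_lid 0.91 [183.7, 406.7] 4443 [[349.0, 194.0], [366.0, 139.0], [458.0, 167.0], [442.0, 222.0]] z0: [0.817 0.002 0.02 ]
side clipboard 0.59 [167.7, 298.7] 649 [[282.0, 173.0], [293.0, 151.0], [325.0, 167.0], [314.0, 189.0]] z0: [0.63  0.197 0.02 ]
side latch_wing 0.66 [181.9, 405.9] 64 [[401.0, 181.0], [408.0, 154.0], [422.0, 158.0], [415.0, 184.0]] z0: [0.82  0.008 0.02 ]
side lid_lip 0.68 [185.7, 405.7] 4312 [[349.0, 193.0], [366.0, 139.0], [458.0, 169.0], [441.0, 222.0]] z0: [ 0.811 -0.002  0.02 ]
side marker1 0.75 [235.3, 286.3] 351 [[269.0, 251.0], [294.0, 209.0], [301.0, 213.0], [276.0, 255.0]] z0: [0.493 0.03  0.02 ]
```

View pics/scene1z.png

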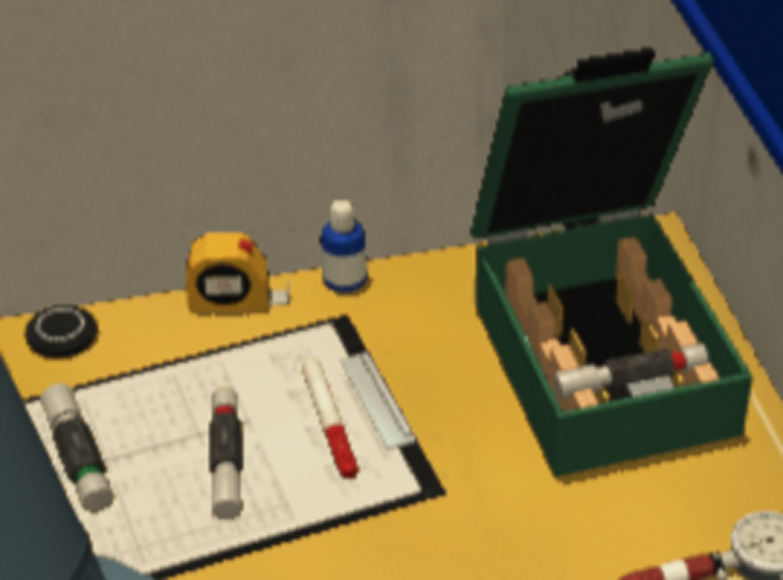

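View pics/side1z.png

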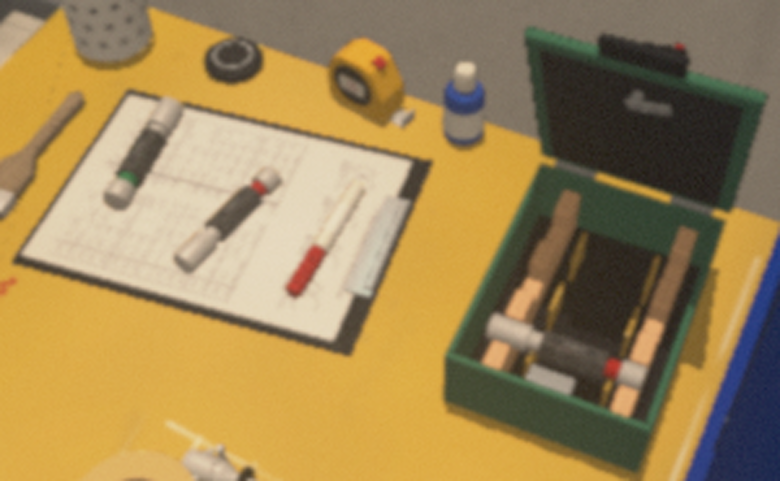

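```bash
cat >> h.py <<'E'
def pose():
    s=env.sense(); r=s['ee_rot']; return np.array(s['eef_pos']), R.from_euler('xyz',r).as_matrix()
def rows(p,Rm):
    p0,R0=pose(); d=R0.T@(np.array(p)-p0); rv=np.degrees(R.from_matrix(R0.T@Rm).as_rotvec())
    print('shift',np.round(d,4),'turn',np.round(rv,2),'n>=',max(np.linalg.norm(d)/.05,np.linalg.norm(rv)/8.59))
    return d,rv
def tool(yaw,tilt=0):
    # tool x down; jaw axis (tool y) horizontal at world angle yaw; tilt = rotation about the horizontal axis perpendicular to jaw... 
    y=np.array([np.cos(yaw),np.sin(yaw),0]); x=np.array([0,0,-1.]); z=np.cross(x,y)
    M=np.stack([x,y,z],1)
    return R.from_rotvec(tilt*z).as_matrix()@M
E
python3 - <<'E'
from h import *
p,M=pose(); print(p,np.round(M,3))
ci=camera_info('wrist'); C=-ci['R'].T@ci['t']; print('cam pos in tool',np.round(M.T@(C-p),4)); print('cam axes in tool',np.round(M.T@ci['R'].T,3))
for c in ['scene','side']:
    im,ci=snap(c,c+'2')
# gauges
ci=camera_info('scene'); 
for q in [(156,253,175,295),(218,253,218,298)]: print(onz(ci,q[0],q[1],.018),onz(ci,q[2],q[3],.018))
ci=camera_info('side')
for q in [(227.5,178.5,203.5,218.5),(266,205.5,229,242.5)]: print(onz(ci,q[0],q[1],.018),onz(ci,q[2],q[3],.018))
E
```

```text
[0.18010676 0.62454689 0.25327087] [[-0.     0.277  0.961]
 [-0.     0.961 -0.277]
 [-1.    -0.    -0.   ]]
cam pos in tool [-0.1216 -0.0007 -0.0835]
cam axes in tool [[ 0.    -0.326  0.945]
 [ 1.    -0.    -0.   ]
 [ 0.     0.945  0.326]]
[0.46657453 0.27169214 0.018     ] [0.35731497 0.17622878 0.018     ]
[0.50586255 0.13405616 0.018     ] [0.3743494  0.08388851 0.018     ]
[0.46560181 0.26564503 0.018     ] [0.36160792 0.18036753 0.018     ]
[0.50023043 0.13434898 0.018     ] [0.37896932 0.08543176 0.018     ]
```

```bash
python3 - <<'E'
from h import *
d,rv=rows([0.459,0.261,0.25],tool(np.radians(-50.5)))
print(R.from_rotvec(np.radians(rv)).magnitude())
E
```

```text
shift [ 0.0033 -0.272   0.3687] turn [124.41  -0.     0.  ] n>= 14.483626866995266
2.1714401277860587
```

```bash
python3 -m crank '[0.003,-0.272,0.369,80,0,0,0.085, 0.003,-0.272,0.369,80,0,0,0.085, 0.003,-0.272,0.369,80,0,0,0.085, 0.003,-0.272,0.369,80,0,0,0.085, 0.003,-0.272,0.369,80,0,0,0.085, 0.003,-0.272,0.369,80,0,0,0.085, 0.003,-0.272,0.369,80,0,0,0.085, 0.003,-0.272,0.369,80,0,0,0.085, 0.003,-0.272,0.369,80,0,0,0.085, 0.003,-0.272,0.369,80,0,0,0.085]'
python3 - <<'E'
from h import *
d,rv=rows([0.459,0.261,0.25],tool(np.radians(-50.5)));print(env.sense()['qpos'])
E
```

```text
time: 2.25
eef_pos: [0.4639, 0.2533, 0.251]
ee_rot: [1.073, 1.567, -0.62]
contact_force: [-0.1, 0.3, -0.4]
finger_gap: 0.0853
shift [ 0.001  -0.0058 -0.0071] turn [ 4.352e+01  3.000e-02 -2.300e-01] n>= 5.066313326147788
[-1.01193716  0.15893388  0.47617688  1.91188852 -0.07797485  1.08789871
 -0.62659328]
```

```bash
python3 -m crank '[0,-0.006,-0.007,43.5,0,0,0.085, 0,-0.006,-0.007,43.5,0,0,0.085, 0,-0.006,-0.007,43.5,0,0,0.085, 0,-0.006,-0.007,43.5,0,0,0.085, 0,-0.006,-0.007,43.5,0,0,0.085, 0,-0.006,-0.007,43.5,0,0,0.085,0,-0.006,-0.007,43.5,0,0,0.085]'
cat > m2.py <<'E'
from h import *
import sys
n=sys.argv[1]
im,ci=snap('wrist',n)
for q in sys.argv[2:]:
    r=cut_out('wrist',q)
    for k in r[:3]:
        ys,xs=np.nonzero(k['region']); rc=cv2.minAreaRect(np.stack([xs,ys],1).astype(np.float32))
        print(q,round(k['confidence'],2),np.round(k['location']),len(xs),np.round(cv2.boxPoints(rc)).tolist(),np.round(onz(ci,k['location'][1],k['location'][0],.018),4))
E
python3 m2.py wrist3 plug_gauge3
```

```text
time: 2.95
eef_pos: [0.4586, 0.2614, 0.2511]
ee_rot: [1.861, 1.567, -0.588]
contact_force: [-0.7, 0.6, -0.5]
finger_gap: 0.0851
plug_gauge3 0.92 [260. 308.] 3389 [[296.0, 201.0], [326.0, 201.0], [326.0, 325.0], [296.0, 325.0]] [0.4143 0.2285 0.018 ]
plug_gauge3 0.73 [306. 411.] 2773 [[375.0, 355.0], [424.0, 248.0], [448.0, 259.0], [398.0, 366.0]] [0.4428 0.1146 0.018 ]
```

View pics/wrist3.png

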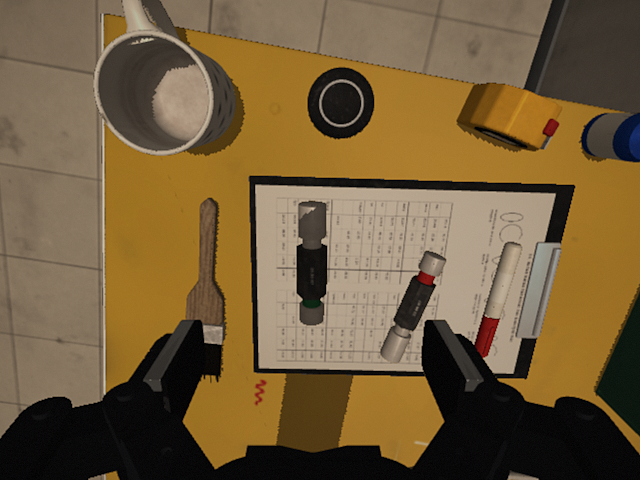

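```bash
python3 - <<'E'
from h import *
im,ci=snap('wrist','wrist4')
r=cut_out('wrist','plug_gauge3')
from scipy.optimize import least_squares
def sil(p,axz,L0,r1,r2,rh):
    # silhouette mask by hull of cylinders
    x,y,a=p; pts=[]
    m=np.zeros((480,640),np.uint8)
    u=np.array([np.cos(a),np.sin(a),0]);n=np.array([-np.sin(a),np.cos(a),0]);k=np.array([0,0,1.])
    for (s0,s1,rr) in [(-.0615,-.044,r2),(-.032,.02,rh),(.030,.062,r1),(-.05,.05,.006)]:
        P=[]
        for s in (s0,s1):
            for t in np.linspace(0,2*np.pi,32):
                P.append(proj(ci,np.array([x,y,axz])+s*u+rr*(np.cos(t)*n+np.sin(t)*k)))
        h=cv2.convexHull(np.array(P,np.float32)*16).astype(np.int32)
        cv2.fillConvexPoly(m,h,1,cv2.LINE_8,4)
    return m>0
from scipy.optimize import minimize
for k,p0,axz,rr in [(r[0],[.413,.223,np.radians(39.5)],.0178,(.0135,.013,.0143)),(r[1],[.439,.109,np.radians(202)],.0163,(.012,.011,.0128))]:
    def cost(q):
        p=[q[0]/100,q[1]/100,q[2]/5]
        m=sil(p,axz,0,*rr); return 1-(m&k['region']).sum()/(m|k['region']).sum()
    q0=np.array([p0[0]*100,p0[1]*100,p0[2]*5])
    s=minimize(cost,q0,method='Nelder-Mead',options=dict(initial_simplex=[q0,q0+[1,0,0],q0+[0,1,0],q0+[0,0,.5]],xatol=1e-3,fatol=1e-4))
    q=s.x; print('xy',q[:2]/100,'deg',np.degrees(q[2]/5),'iou loss',s.fun)
    m=sil([q[0]/100,q[1]/100,q[2]/5],axz,0,*rr)
    c,_=cv2.findContours(m.astype(np.uint8),0,1); im=im.copy(); cv2.drawContours(im,c,-1,(255,0,255),1)
cv2.imwrite('pics/w4o.png',cv2.resize(im[180:380,240:480],None,fx=3,fy=3)[:,:,::-1])
E
```

```text
xy [0.413 0.223] deg 39.5 iou loss 1.0
xy [0.439 0.109] deg 202.0 iou loss 1.0
```

View pics/w4o.png

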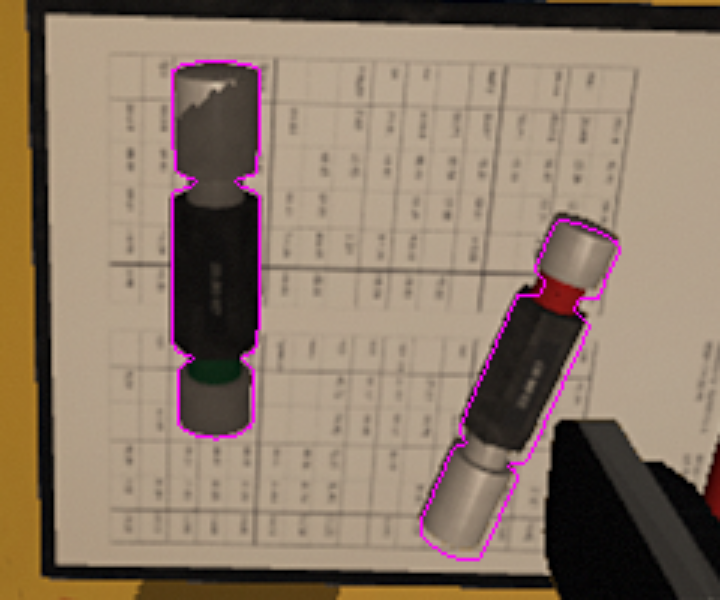

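```bash
python3 - <<'E'
from h import *
M=tool(np.radians(-50.5))
rows([0.413,0.223,0.10],M);rows([0.413,0.223,0.03],M)
E
```

```text
shift [ 0.151  -0.0003  0.0596] turn [ 0.1  -0.06 -0.21] n>= 3.246223037203748
shift [ 0.221  -0.0006  0.0597] turn [ 0.1  -0.06 -0.21] n>= 4.577634720860974
```

```bash
python3 -m crank '[0.151,0,0.06,0,0,-0.2,0.06, 0.151,0,0.06,0,0,-0.2,0.06, 0.151,0,0.06,0,0,-0.2,0.06,0.151,0,0.06,0,0,-0.2,0.06, 0.18,0,0.06,0,0,-0.2,0.06, 0.20,0,0.06,0,0,-0.2,0.06, 0.215,0,0.06,0,0,-0.2,0.06, 0.221,0,0.06,0,0,-0.2,0.06,0.221,0,0.06,0,0,-0.2,0.06]'
python3 m2.py wrist5
```

```text
time: 4.05
eef_pos: [0.4142, 0.223, 0.0303]
ee_rot: [2.992, 1.569, 0.542]
contact_force: [-0.3, -1.0, -0.5]
finger_gap: 0.0599
```

View pics/wrist5.png

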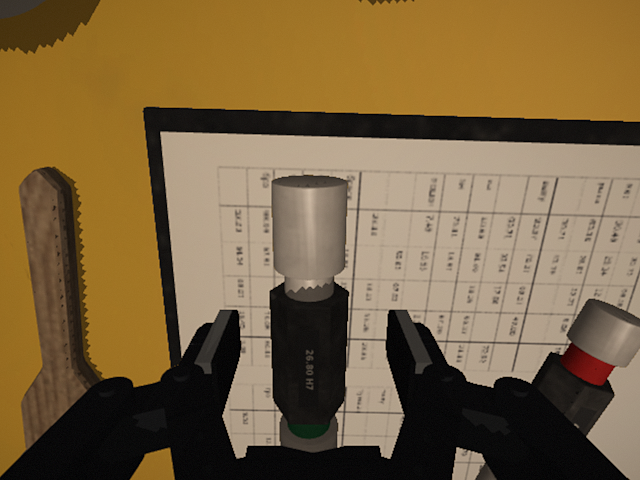

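The wrist view shows the large gauge centred between the pads (handle at columns 272–347). I'll close on it and lift.

```bash
python3 -m crank '[0,0,0,0,0,0,0.02, 0,0,0,0,0,0,0.02, 0,0,0,0,0,0,0.02, 0,0,0,0,0,0,0.02, 0,0,0,0,0,0,0.02, 0,0,0,0,0,0,0.02]'
python3 -m crank '[-0.02,0,0,0,0,0,0.015, -0.06,0,0,0,0,0,0.015, -0.11,0,0,0,0,0,0.015, -0.16,0,0,0,0,0,0.015, -0.21,0,0,0,0,0,0.015, -0.21,0,0,0,0,0,0.015]'
python3 m2.py wrist6 plug_gauge3
python3 - <<'E'
from h import *
snap('scene','scene6')
p,M=pose();ci=camera_info('wrist')
# expected: gauge axis through TCP+dx along tool -z = long end
for dx in [-.012]:
  for s in (-.0615,0,.062): print(s,proj(ci,p+M@np.array([.0122,0,-s])))
E
```

```text
time: 4.7
eef_pos: [0.4155, 0.2242, 0.0323]
ee_rot: [-3.061, 1.565, 0.772]
contact_force: [-1.6, -0.3, 6.3]
finger_gap: 0.0281
time: 5.3
eef_pos: [0.4193, 0.2259, 0.2501]
ee_rot: [-3.045, 1.548, 0.787]
contact_force: [0.3, 0.1, -1.1]
finger_gap: 0.0273
plug_gauge3 0.9 [267. 417.] 3050 [[378.0, 318.0], [428.0, 201.0], [453.0, 212.0], [403.0, 329.0]] [0.4411 0.1105 0.018 ]
plug_gauge3 0.72 [305. 311.] 18204 [[274.0, 179.0], [350.0, 179.0], [350.0, 451.0], [274.0, 451.0]] [0.3428 0.1644 0.018 ]
-0.0615 [311.37694401 451.51861574]
0 [311.16095549 332.92741888]
0.062 [310.87774289 177.42599611]
```

View pics/wrist6.png

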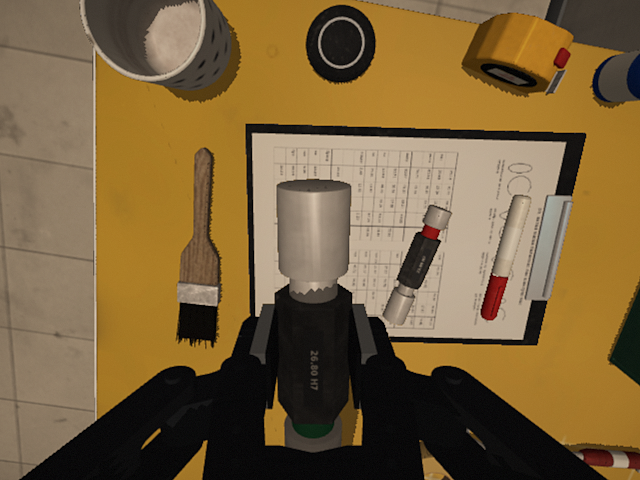

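View pics/scene6.png

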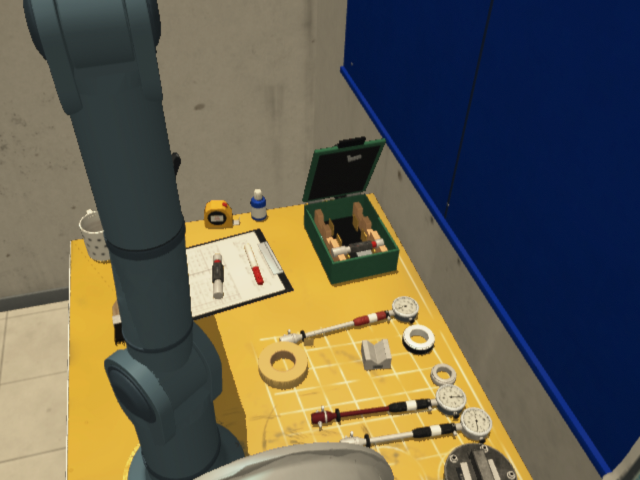

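```bash
python3 - <<'E'
import cv2
a=cv2.imread('pics/scene6.png'); cv2.imwrite('pics/sz.png',cv2.resize(a[130:290,290:410],None,fx=5,fy=5,interpolation=cv2.INTER_CUBIC)[:600*2][:800])
a=cv2.imread('pics/side1.png'); cv2.imwrite('pics/dz.png',cv2.resize(a[140:330,320:470],None,fx=4,fy=4,interpolation=cv2.INTER_CUBIC))
E
```

```text
(no output)
```

View pics/sz.png

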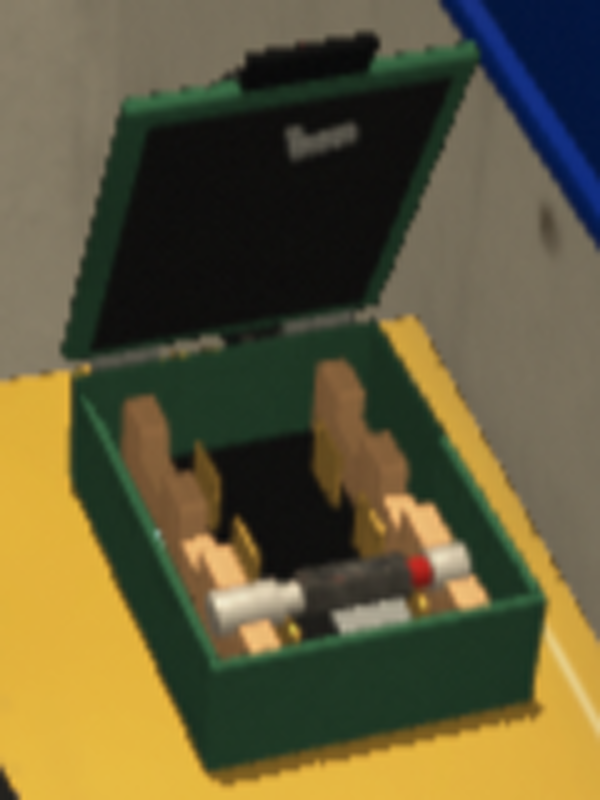

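View pics/dz.png

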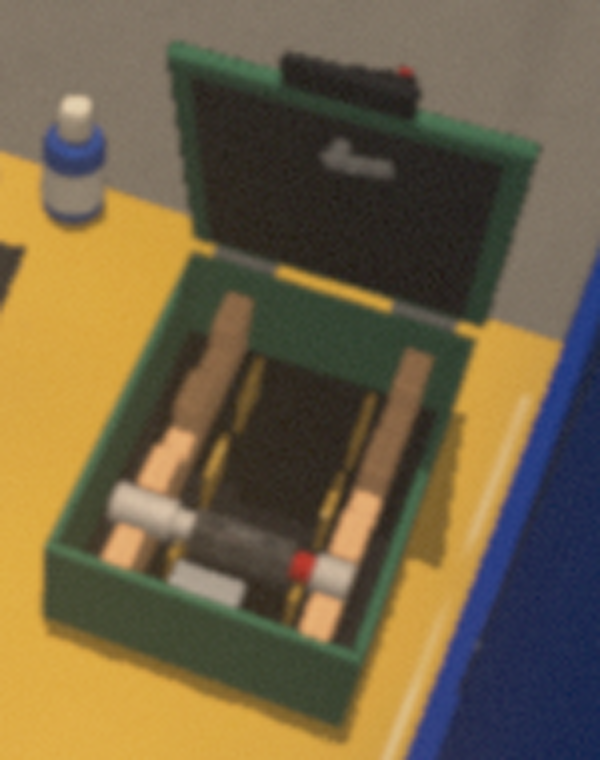

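```bash
cat > fit.py <<'E'
from h import *
from scipy.optimize import least_squares
S=camera_info('scene');D=camera_info('side')
obs=[(S,(-106,-80,70),(399,249.6)),(S,(-106,80,70),(332.4,263)),(S,(106,80,70),(304.4,205)),(S,(-106,80,0),(332,284)),(S,(-106,-80,0),(396.4,270)),(S,(106,-80,70),(366.5,194)),
(D,(-106,80,70),(331.75,276.25)),(D,(-106,-80,70),(410.5,304.5)),(D,(106,80,70),(368.75,203.75)),(D,(106,-80,70),(438.75,225)),(D,(-106,80,0),(331.25,295.5)),(D,(-106,-80,0),(406.25,320.5))]
lid=[(S,82,(315,150)),(S,-82,(385.6,139)),(D,82,(362.5,151)),(D,-82,(454.5,177.5))]
def W(p,X):
    c,s=np.cos(p[2]),np.sin(p[2]); X=np.array(X)/1000
    return np.array([p[0]+c*X[0]-s*X[1],p[1]+s*X[0]+c*X[1],X[2]])
def lp(th,s,y,h): # along lid s, height above underside h (mm)
    return (110-s*np.cos(th)+h*np.sin(th), y, 70+s*np.sin(th)+h*np.cos(th))
def res(p):
    r=[proj(c,W(p,X))-np.array(o) for c,X,o in obs]+[proj(c,W(p,lp(p[3],218,y,10)))-np.array(o) for c,y,o in lid]
    return np.concatenate(r)
if __name__=='__main__':
    s=least_squares(res,[.7,-.13,0,1.2],loss='soft_l1'); print(s.x,np.degrees(s.x[2])); print(np.round(res(s.x).reshape(-1,2),1).tolist())
    print('seats',W(s.x,(56,0,50)),W(s.x,(0,0,50)))
E
python3 fit.py
```

```text
[ 0.62708397 -0.15012559  0.56624182  1.16103283] 32.4432666031433
[[0.9, -0.9], [0.1, 0.0], [-0.9, -1.2], [-0.9, 1.1], [-0.1, 0.7], [-1.4, -1.7], [-0.7, 0.3], [0.9, 1.5], [-0.3, -2.1], [1.5, -1.0], [-0.7, -0.5], [-0.5, 2.9], [-0.6, 0.4], [0.4, -0.5], [0.0, 0.2], [1.8, 0.2]]
seats [ 0.67434366 -0.1200836   0.05      ] [ 0.62708397 -0.15012559  0.05      ]
```

```bash
python3 - <<'E'
from fit import *
p=[.6271,-.1501,.5662]
t=W(p,(-70,50,250)); print(t); rows(t,tool(.5662)); rows(t,tool(.5662-np.radians(15)))
E
```

```text
[ 0.54120237 -0.14545275  0.25      ]
shift [-0.0092  0.365   0.1368] turn [-82.82  -0.29  -0.14] n>= 9.641994048740914
shift [-0.0092  0.365   0.1368] turn [-67.82  -0.29  -0.1 ] n>= 7.8957927714378675
```

```bash
python3 -m crank '[-0.009,0.365,0.137,-82.8,-0.3,-0.1,0.015, -0.009,0.365,0.137,-82.8,-0.3,-0.1,0.015, -0.009,0.365,0.137,-82.8,-0.3,-0.1,0.015, -0.009,0.365,0.137,-82.8,-0.3,-0.1,0.015, -0.009,0.365,0.137,-82.8,-0.3,-0.1,0.015, -0.009,0.365,0.137,-82.8,-0.3,-0.1,0.015, -0.009,0.365,0.137,-82.8,-0.3,-0.1,0.015, -0.009,0.365,0.137,-82.8,-0.3,-0.1,0.015, -0.009,0.365,0.137,-82.8,-0.3,-0.1,0.015, -0.009,0.365,0.137,-82.8,-0.3,-0.1,0.015]'
python3 -m crank '[0,0,0,0,0,0,0.015]'
python3 m2.py wrist7 plug_case small_mid
python3 - <<'E'
from fit import *
p,M=pose(); print(np.degrees(np.arctan2(M[1,1],M[0,1])),env.sense()['qpos'])
E
```

```text
time: 6.45
eef_pos: [0.5394, -0.1488, 0.247]
ee_rot: [-1.58, 1.566, -2.785]
contact_force: [-0.0, 0.4, -1.9]
finger_gap: 0.0279
time: 6.55
eef_pos: [0.5378, -0.1542, 0.245]
ee_rot: [-1.319, 1.56, -2.531]
contact_force: [-0.4, 0.2, -2.0]
finger_gap: 0.0275
plug_case 0.97 [242. 515.] 61766 [[273.0, 120.0], [639.0, 120.0], [639.0, 479.0], [273.0, 479.0]] [ 0.7283 -0.12    0.018 ]
plug_case 0.28 [311. 315.] 18413 [[274.0, 178.0], [351.0, 178.0], [351.0, 452.0], [274.0, 452.0]] [ 0.5761 -0.2575  0.018 ]
small_mid 0.74 [268. 356.] 1786 [[329.0, 192.0], [355.0, 187.0], [377.0, 316.0], [350.0, 320.0]] [ 0.5969 -0.198   0.018 ]
small_mid 0.64 [243. 516.] 62166 [[272.0, 120.0], [639.0, 120.0], [639.0, 479.0], [272.0, 479.0]] [ 0.7293 -0.1206  0.018 ]
20.811837530673188 [-0.49421449  0.2823      0.80777945  1.85570478 -0.22264794  1.10793307
  0.75930606]
```

View pics/wrist7.png

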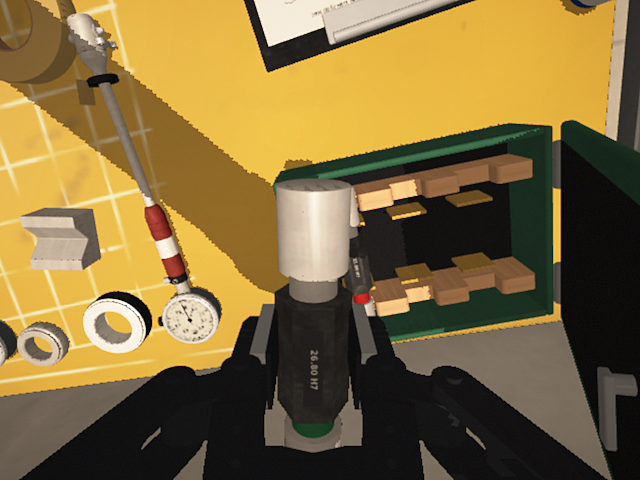

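```bash
python3 - <<'E'
from fit import *
p=[.6271,-.1501,.5662]
t=W(p,(-55,100,240)); print(t); rows(t,tool(.5662))
E
```

```text
[ 0.5270401  -0.09520904  0.24      ]
shift [ 0.0045  0.0089 -0.053 ] turn [-11.63  -0.22   0.55] n>= 1.3556358634458296
```

```bash
python3 -m crank '[0.004,0.009,-0.06,-11.6,-0.2,0.5,0.015,0.004,0.009,-0.06,-11.6,-0.2,0.5,0.015,0.004,0.009,-0.06,-11.6,-0.2,0.5,0.015,0.004,0.009,-0.06,-11.6,-0.2,0.5,0.015]'
python3 m2.py wrist8 plug_case small_mid
python3 - <<'E'
from fit import *
p,M=pose(); print(np.degrees(np.arctan2(M[1,1],M[0,1])))
E
```

```text
time: 7.1
eef_pos: [0.5242, -0.0868, 0.2401]
ee_rot: [-2.324, 1.569, 2.956]
contact_force: [0.1, -0.6, -2.1]
finger_gap: 0.0276
plug_case 0.94 [313. 463.] 31442 [[222.0, 406.0], [263.0, 193.0], [649.0, 267.0], [608.0, 479.0]] [ 0.7093 -0.0966  0.018 ]
small_mid 0.53 [374. 538.] 10368 [[454.0, 282.0], [530.0, 255.0], [608.0, 479.0], [533.0, 505.0]] [ 0.8237 -0.1106  0.018 ]
32.31265460343542
```

View pics/wrist8.png

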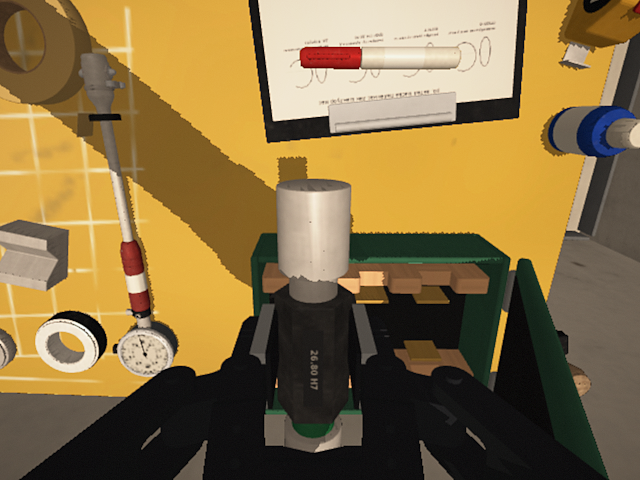

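```bash
python3 - <<'E'
import cv2
a=cv2.imread('pics/wrist7.png'); cv2.imwrite('pics/w7z.png',cv2.resize(a[110:350,260:570],None,fx=2.5,fy=2.5,interpolation=cv2.INTER_CUBIC))
a=cv2.imread('pics/wrist8.png'); cv2.imwrite('pics/w8z.png',cv2.resize(a[220:420,240:540],None,fx=2.6,fy=2.6,interpolation=cv2.INTER_CUBIC))
E
```

```text
(no output)
```

View pics/w7z.png

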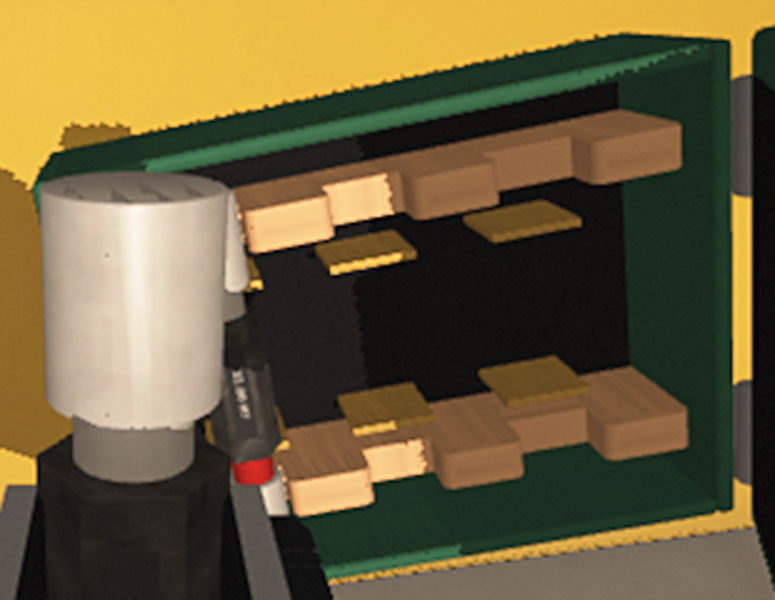

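View pics/w8z.png

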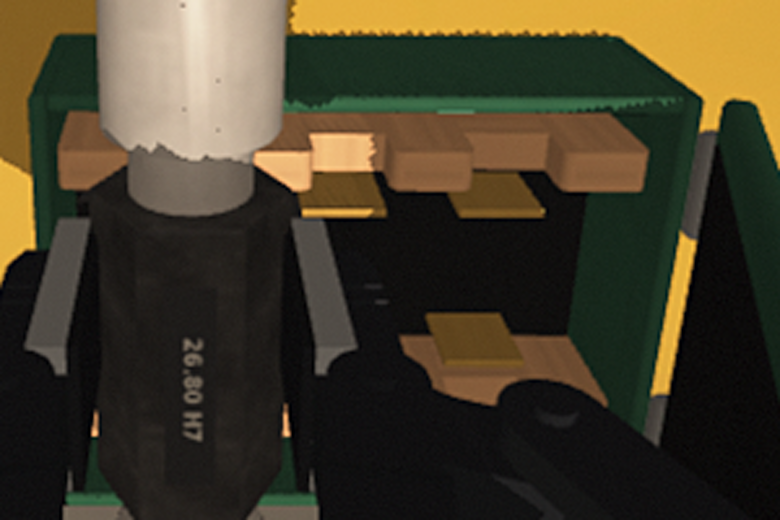

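```bash
cat > fit2.py <<'E'
from fit import *
Wc=camera_info('wrist')
o2=[((106,80,70),(510.4,258.5)),((-106,80,70),(252.3,256.5)),((-106,80,0),(261.2,233.8)),((106,80,0),(478.5,234.2))]
for use in ('wrist','all'):
    def res2(p):
        a=np.concatenate([proj(Wc,W(p,X))-np.array(o) for X,o in o2])
        return np.concatenate([a,res(p)]) if use=='all' else a
    s=least_squares(res2,[.627,-.15,.566,1.16],loss='soft_l1'); print(use,s.x,np.degrees(s.x[2])); print(np.round(res2(s.x).reshape(-1,2),1).tolist())
E
python3 fit2.py
```

```text
wrist [ 0.62987546 -0.15279277  0.55752247  1.16      ] 31.943684342015416
[[1.3, 0.7], [-0.9, 1.1], [1.0, -1.7], [-1.5, -0.8]]
all [ 0.62870065 -0.15148384  0.55897904  1.16013701] 32.02713996802444
[[1.2, -1.5], [-1.5, -0.7], [0.5, -3.2], [-1.6, -2.6], [1.4, -1.0], [0.5, -0.5], [0.0, -1.7], [-0.5, 0.6], [0.4, 0.6], [-0.4, -1.9], [0.1, 0.1], [1.5, 1.7], [1.1, -2.1], [2.8, -0.6], [0.1, -0.8], [0.1, 3.1], [0.3, -0.0], [1.4, -0.6], [1.4, 0.2], [3.1, 0.7]]
```

```bash
cat > g.py <<'E'
from h import *
def outline(ci,p,M,a,dy,m,r=.0135,s0=.030,s1=.062):
    # long end cylinder in tool frame: axis at x=a,y=dy, z = m - s
    P=[]
    for s in (s0,s1):
        for t in np.linspace(0,2*np.pi,64):
            P.append(proj(ci,p+M@np.array([a+r*np.cos(t),dy+r*np.sin(t),m-s])))
    P=np.array(P); return P.min(0),P.max(0)
E
python3 - <<'E'
from g import *
p,M=pose();ci=camera_info('wrist')
for a in (.0115,.0145,.0165):
  for m in (0,.002,.004): print(a,m,np.round(outline(ci,p,M,a,0,m),1).tolist())
import cv2
a=cv2.imread('pics/wrist8.png'); cv2.imwrite('pics/w8g.png',cv2.resize(a[170:310,250:380],None,fx=4.2,fy=4.2,interpolation=cv2.INTER_NEAREST))
E
```

```text
0.0115 0 [[274.4, 170.8], [352.9, 277.5]]
0.0115 0.002 [[274.6, 176.1], [352.8, 282.9]]
0.0115 0.004 [[274.8, 181.4], [352.6, 288.2]]
0.0145 0 [[275.2, 169.7], [352.1, 274.0]]
0.0145 0.002 [[275.4, 174.9], [351.9, 279.3]]
0.0145 0.004 [[275.6, 180.1], [351.7, 284.5]]
0.0165 0 [[275.7, 169.0], [351.6, 271.7]]
0.0165 0.002 [[275.9, 174.1], [351.4, 276.9]]
0.0165 0.004 [[276.1, 179.2], [351.2, 282.1]]
```

View pics/w8g.png

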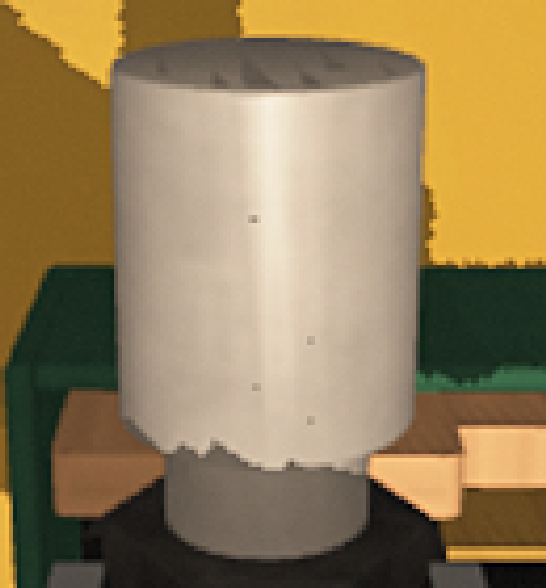

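```bash
cat >> g.py <<'E'
from fit import W
CASE=[.629,-.152,np.radians(32.0)]
def tgt(seat,g,back,tilt_deg,case=CASE,yaw=None):
    # tilt so tool x gains +case x component
    M=tool(case[2] if yaw is None else yaw, np.radians(tilt_deg))
    S=W(case,seat); return S-M@(np.array(g)+[back,0,0]),M
E
python3 - <<'E'
from g import *
t,M=tgt((56,0,50),(.016,0,.004),.09,28); print(t,np.round(M,2)); rows(t,M)
E
```

```text
[ 0.63216876 -0.14530322  0.14359244] [[ 0.4   0.75  0.53]
 [ 0.25  0.47 -0.85]
 [-0.88  0.47 -0.  ]]
shift [0.0971 0.0611 0.1047] turn [ 0.31 -0.07 28.05] n>= 3.2655075637640776
```

```bash
python3 -m crank '[0.03,0.02,0.105,0.3,0,28,0.015, 0.03,0.02,0.105,0.3,0,28,0.015, 0.03,0.02,0.105,0.3,0,28,0.015, 0.03,0.02,0.105,0.3,0,28,0.015, 0.097,0.061,0.105,0.3,0,28,0.015, 0.097,0.061,0.105,0.3,0,28,0.015, 0.097,0.061,0.105,0.3,0,28,0.015, 0.097,0.061,0.105,0.3,0,28,0.015]'
python3 m2.py wrist9
python3 - <<'E'
from g import *
t,M=tgt((56,0,50),(.016,0,.004),.09,28); rows(t,M); print(env.sense()['qpos'])
snap('side','side9');snap('scene','scene9')
E
```

```text
time: 8.05
eef_pos: [0.6319, -0.1467, 0.1431]
ee_rot: [1.573, 1.085, 0.56]
contact_force: [0.4, -0.4, -1.8]
finger_gap: 0.028
shift [ 0.0012  0.0007 -0.002 ] turn [-0.06  0.09  0.09] n>= 0.04896140276639865
[-0.12302489  0.43294894  0.5486188   1.95324836 -0.98094809  0.74244398
  1.63505261]
```

View pics/wrist9.png

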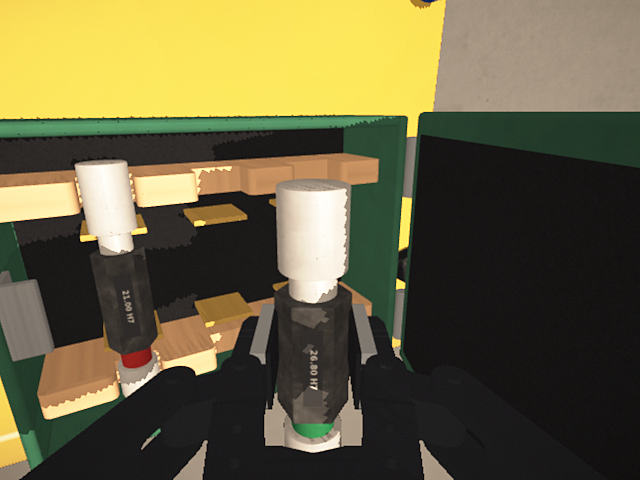

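View pics/side9.png

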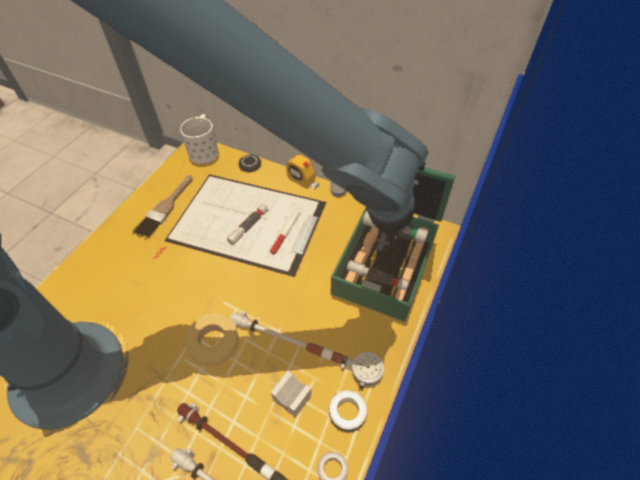

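```bash
python3 - <<'E'
import cv2
a=cv2.imread('pics/wrist9.png'); cv2.imwrite('pics/w9a.png',cv2.resize(a[140:300,0:200],None,fx=3.7,fy=3.7,interpolation=cv2.INTER_CUBIC))
cv2.imwrite('pics/w9b.png',cv2.resize(a[100:250,170:420],None,fx=3.2,fy=3.2,interpolation=cv2.INTER_CUBIC))
E
```

```text
(no output)
```

View pics/w9a.png

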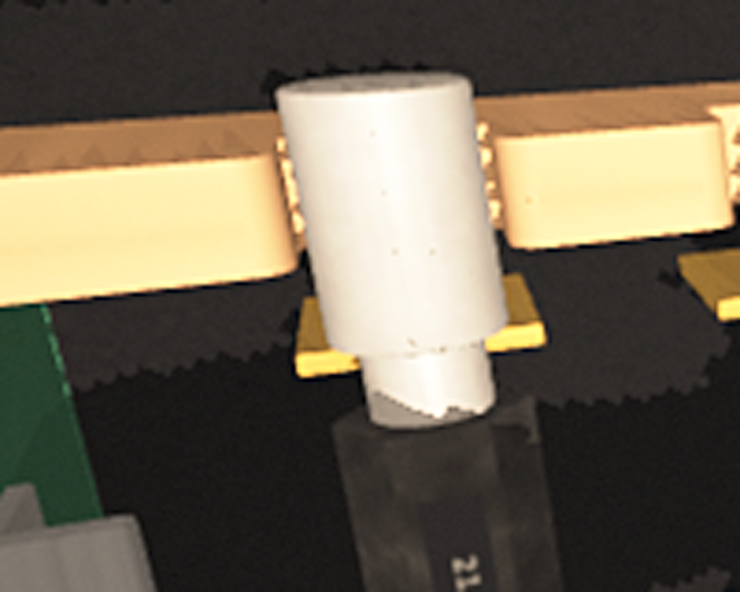

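View pics/w9b.png

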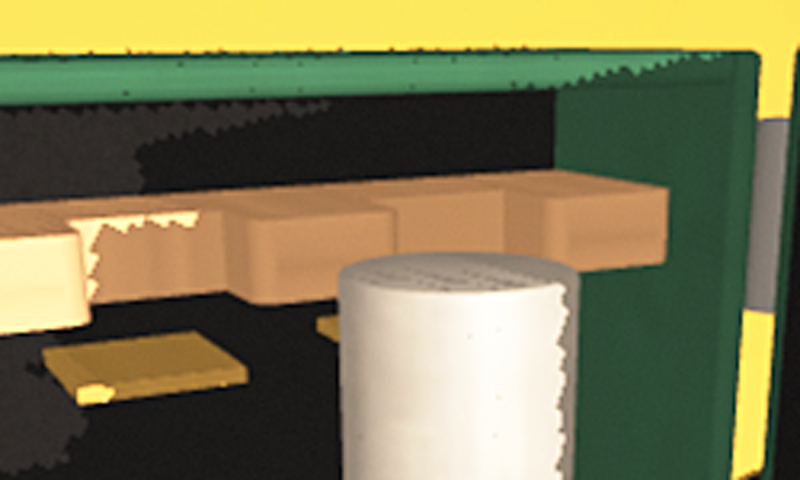

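```bash
cat > ov.py <<'E'
from g import *
import sys
def overlay(im,ci,case,out,crop=None,fx=1,gz=None):
    im=im.copy()
    def line(A,B,col):
        a=proj(ci,W(case,A));b=proj(ci,W(case,B)); cv2.line(im,tuple(int(round(v*16)) for v in a),tuple(int(round(v*16)) for v in b),col,1,cv2.LINE_AA,4)
    for y0,y1 in ((40,54),(-61,-47)):
        for y in (y0,y1): line((-95,y,54),(95,y,54),(255,0,255))
        for cx,hw in ((-54,12),(0,13.5 if y0>0 else 12.5),(56,15 if y0>0 else 14.5)):
            for s in (-1,1): line((cx+s*hw,y0,54),(cx+s*hw,y1,54),(0,255,255))
    for d in (0,6):
        c=[(-106+d,-80+d,70),(106-d,-80+d,70),(106-d,80-d,70),(-106+d,80-d,70)]
        for i in range(4): line(c[i],c[(i+1)%4],(255,0,0))
    for s in (-1,1): line((-54+s*10.5,30,50),(-54+s*10.5,62,50),(0,0,255))
    line((-64.5,62,50),(-43.5,62,50),(0,0,255))
    for x in (-54,0,56):
        for y in (25,-38):
            c=[(x-12,y-1.5,41.5),(x+12,y-1.5,41.5),(x+12,y+1.5,41.5),(x-12,y+1.5,41.5)]
            for i in range(4): line(c[i],c[(i+1)%4],(0,255,0))
    if crop: im=im[crop[0]:crop[1],crop[2]:crop[3]]
    cv2.imwrite(out,cv2.resize(im,None,fx=fx,fy=fx,interpolation=cv2.INTER_CUBIC)[:,:,::-1])
if __name__=='__main__':
    im,ci=snap('wrist',sys.argv[1]); overlay(im,ci,CASE,'pics/%so.png'%sys.argv[1],(100,460,0,440),1.6)
E
python3 ov.py wrist10
```

```text
(no output)
```

View pics/wrist10o.png

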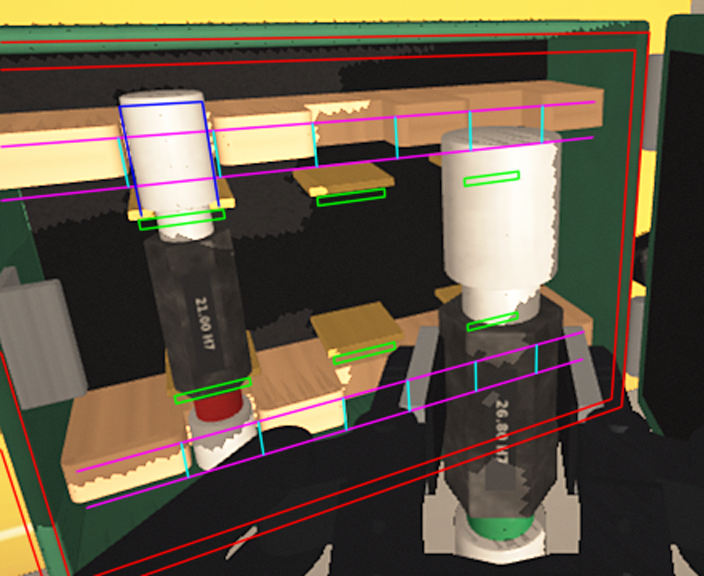

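```bash
cat > fit3.py <<'E'
from g import *
from scipy.optimize import least_squares
ci=camera_info('wrist')
L=[ # (A,B,[pix])
((-106,80,70),(106,80,70),[(170,117.8),(0,118.5),(300,117)]),
((-106,74,70),(106,74,70),[(170,132.2),(341.9,128.1)]),
((106,-80,70),(106,80,70),[(406.5,118),(402.8,193.7),(399.7,248)]),
((-90,54,54),(90,54,54),[(0,187.3),(74.3,181.1),(135,177),(194.6,173),(252.8,169.4),(292.8,165),(345,161.6),(378.7,158.4)]),
((-90,40,54),(90,40,54),[(0,222.4),(78.4,213.5),(139.2,207),(197.3,200.8),(248,195.3)]),
((-54,30,50),(-54,62,50),[(101.2,165),(112.2,229.9)])]
def res(p):
    r=[]
    for A,B,px in L:
        a=proj(ci,W(p,A));b=proj(ci,W(p,B));n=np.array([-(b-a)[1],(b-a)[0]]);n/=np.linalg.norm(n)
        r+=[n@(np.array(q)-a) for q in px]
    return np.array(r)
s=least_squares(res,CASE,loss='soft_l1'); print(s.x,np.degrees(s.x[2]));print(np.round(res(s.x),1))
CA=s.x
d=W(CA,(0,0,0))-W(CASE,(0,0,0)); c,sn=np.cos(CA[2]),np.sin(CA[2]); print('shift in case frame mm',1000*np.array([c*d[0]+sn*d[1],-sn*d[0]+c*d[1]]))
from ov import overlay
im=cv2.imread('pics/wrist10.png')[:,:,::-1]; overlay(im,ci,CA,'pics/w10f.png',(100,460,0,440),1.6)
E
python3 fit3.py
```

```text
[ 0.62845831 -0.14991667  0.56215956] 32.20937010324302
[-1.  -2.7 -0.  -1.2 -0.1  0.7  2.4  3.2  0.1 -0.6 -0.1  0.4  1.1 -0.3
  0.3 -0.4  1.3  0.7  0.7  0.7  0.5 -0.5 -1.4]
shift in case frame mm [0.6521153  2.05144403]
```

View pics/w10f.png

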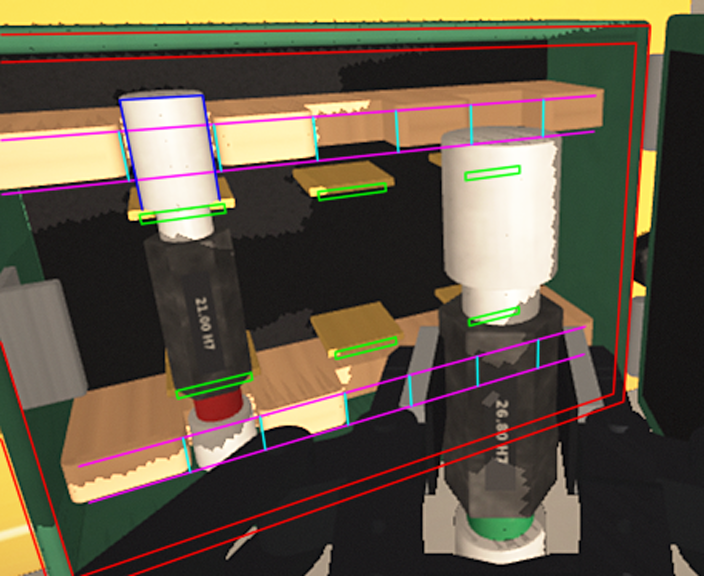

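```bash
sed -i 's/^CASE=.*/CASE=[.6280,-.1492,np.radians(32.2)]/' g.py; python3 - <<'E'
from g import *
for b in (.03,.012,0):
    t,M=tgt((56,0,50),(.016,0,.004),b,28); rows(t,M)
E
```

```text
shift [ 0.0623  0.001  -0.0054] turn [-0.26  0.23  0.02] n>= 1.2514095025668348
shift [ 0.0803  0.0011 -0.0055] turn [-0.26  0.23  0.02] n>= 1.6104240809667005
shift [ 0.0923  0.0011 -0.0055] turn [-0.26  0.23  0.02] n>= 1.8499799203016654
```

```bash
python3 - <<'E'
from g import *
for z in (76,62,50):
    t,M=tgt((56,0,z),(.016,0,.004),0,28); rows(t,M)
E
```

```text
shift [ 0.0694  0.0133 -0.0055] turn [-0.26  0.23  0.02] n>= 1.4167154493339136
shift [ 0.0817  0.0067 -0.0055] turn [-0.26  0.23  0.02] n>= 1.6437732373303116
shift [ 0.0923  0.0011 -0.0055] turn [-0.26  0.23  0.02] n>= 1.8499799203016654
```

```bash
python3 -m crank '[0.035,0.007,-0.0055,-0.25,0.2,0,0.015, 0.0695,0.0133,-0.0055,-0.25,0.2,0,0.015, 0.0695,0.0133,-0.0055,-0.25,0.2,0,0.015, 0.0695,0.0133,-0.0055,-0.25,0.2,0,0.015]'
python3 m2.py wrist11; python3 - <<'E'
from ov import *
im=cv2.imread('pics/wrist11.png')[:,:,::-1]; overlay(im,camera_info('wrist'),CASE,'pics/w11o.png',(60,430,0,480),1.6)
t,M=tgt((56,0,62),(.016,0,.004),0,28); rows(t,M);snap('scene','scene11')
E
```

```text
time: 8.65
eef_pos: [0.6672, -0.12, 0.0908]
ee_rot: [1.569, 1.082, 0.56]
contact_force: [-1.1, -0.5, -2.3]
finger_gap: 0.0276
shift [ 0.0139 -0.0074 -0.0014] turn [-0.01  0.17 -0.07] n>= 0.31548629915387344
```

View pics/w11o.png

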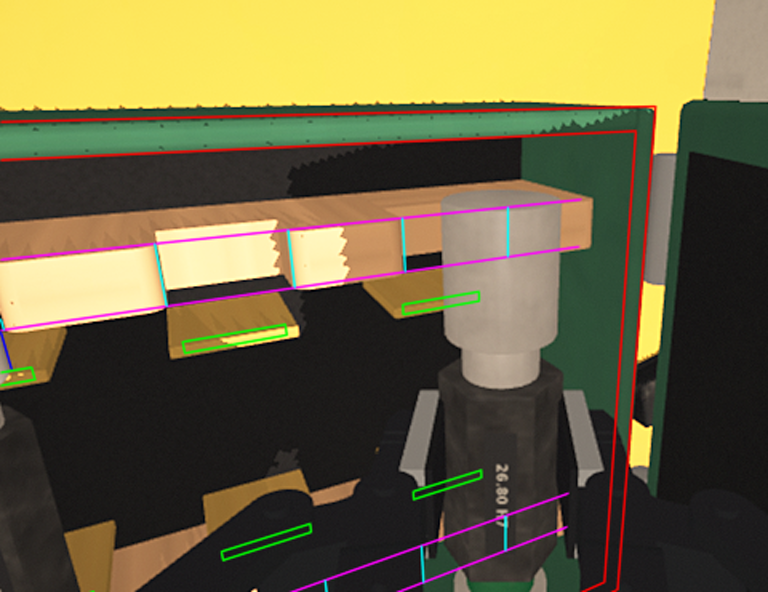

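```bash
python3 -m crank '[0.007,-0.0037,-0.0014,0,0.15,0,0.015, 0.0139,-0.0074,-0.0014,0,0.15,0,0.015, 0.018,-0.0095,-0.0014,0,0.15,0,0.015, 0.018,-0.0095,-0.0014,0,0.15,0,0.015]'
python3 -m crank '[0.0025,-0.0013,0,0,0,0,0.015,0.005,-0.0025,0,0,0,0,0.015,0.005,-0.0025,0,0,0,0,0.015]'
python3 ov.py wrist12; python3 - <<'E'
from ov import *
for z in (50,):
    t,M=tgt((56,0,z),(.016,0,.004),0,28); rows(t,M)
    p,M=pose(); print('axis pt z',(p+M@np.array([.016,0,.004]))[2])
E
```

```text
time: 9.15
eef_pos: [0.6662, -0.1202, 0.0709]
ee_rot: [1.572, 1.082, 0.562]
contact_force: [0.2, 0.1, -1.8]
finger_gap: 0.0278
time: 9.45
eef_pos: [0.6666, -0.1199, 0.0651]
ee_rot: [1.572, 1.081, 0.562]
contact_force: [0.8, 0.8, -2.5]
finger_gap: 0.0273
shift [ 0.001  -0.0003  0.0003] turn [-0.05 -0.02 -0.04] n>= 0.02220048713161971
axis pt z 0.05104550823478886
```

View pics/wrist12o.png

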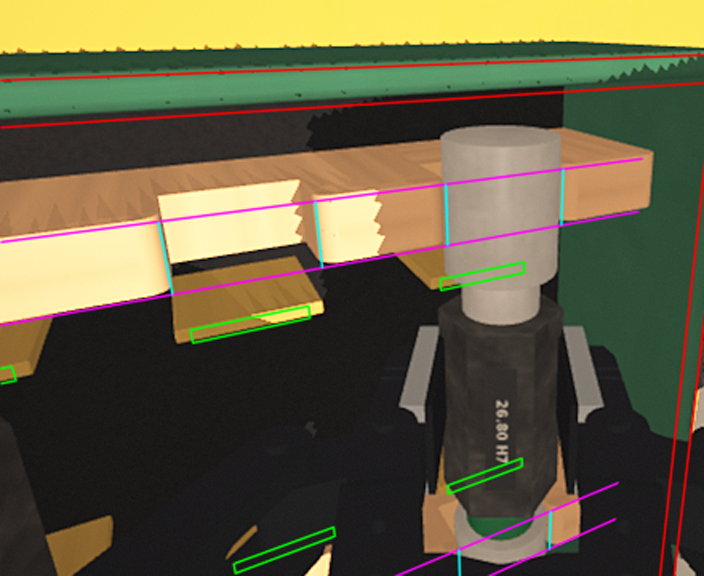

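```bash
python3 -m crank '[0.0013,-0.0007,0,0,0,0,0.015,0.0013,-0.0007,0,0,0,0,0.015]'
python3 -m crank '[0.0013,-0.0007,0,0,0,0,0.015,0.0013,-0.0007,0,0,0,0,0.015]'
python3 -m crank '[0.0013,-0.0007,0,0,0,0,0.015,0.0013,-0.0007,0,0,0,0,0.015]'
```

```text
time: 9.7
eef_pos: [0.6666, -0.1198, 0.0637]
ee_rot: [1.572, 1.081, 0.563]
contact_force: [0.6, 0.7, -2.1]
finger_gap: 0.0278
time: 9.9
eef_pos: [0.6669, -0.1199, 0.063]
ee_rot: [1.573, 1.08, 0.563]
contact_force: [-1.5, 1.6, 2.5]
finger_gap: 0.028
time: 10.1
eef_pos: [0.6669, -0.12, 0.0629]
ee_rot: [1.575, 1.078, 0.565]
contact_force: [-5.0, 0.7, 8.0]
finger_gap: 0.0276
```

```bash
python3 -m crank '[-0.001,0.0005,0,0,0,0,0.032,-0.001,0.0005,0,0,0,0,0.038,-0.001,0.0005,0,0,0,0,0.042,-0.001,0.0005,0,0,0,0,0.042]'
python3 ov.py wrist13
```

```text
time: 10.5
eef_pos: [0.6669, -0.12, 0.0638]
ee_rot: [1.575, 1.078, 0.565]
contact_force: [0.2, 0.2, -0.1]
finger_gap: 0.0424
```

View pics/wrist13o.png

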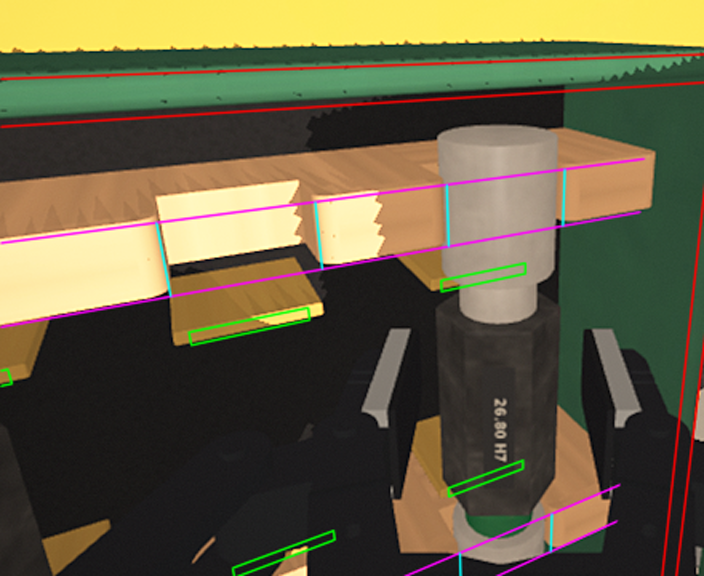

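```bash
python3 -m crank '[-0.02,0,0,0,0,0,0.042,-0.06,0,0,0,0,0,0.042,-0.10,0,0,0,0,0,0.042,-0.15,0,0,0,0,0,0.06,-0.2,0,0,0,0,0,0.06,-0.2,0,0,0,0,0,0.06]'
python3 - <<'E'
from g import *
rows([.40,.094,.23],tool(np.radians(112)))
snap('scene','scene14')
im=cv2.imread('pics/scene14.png'); cv2.imwrite('pics/s14z.png',cv2.resize(im[130:290,280:440],None,fx=3.7,fy=3.7,interpolation=cv2.INTER_CUBIC))
E
```

```text
time: 11.15
eef_pos: [0.5885, -0.177, 0.2479]
ee_rot: [1.554, 1.069, 0.539]
contact_force: [0.4, -1.1, 0.3]
finger_gap: 0.0601
shift [ 0.0048 -0.023  -0.3297] turn [-78.36  20.48 -23.51] n>= 9.817234417426802
```

View pics/s14z.png

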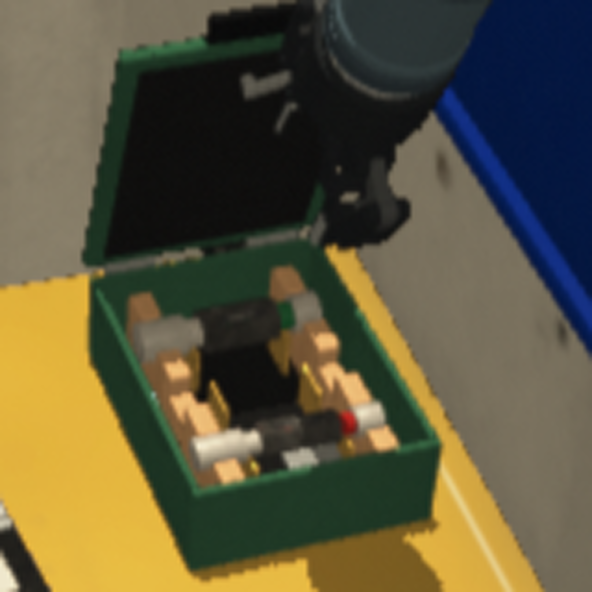

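```bash
python3 -m crank '[0.005,-0.023,-0.33,-78.4,20.5,-23.5,0.06,0.005,-0.023,-0.33,-78.4,20.5,-23.5,0.06,0.005,-0.023,-0.33,-78.4,20.5,-23.5,0.06,0.005,-0.023,-0.33,-78.4,20.5,-23.5,0.06,0.005,-0.023,-0.33,-78.4,20.5,-23.5,0.06,0.005,-0.023,-0.33,-78.4,20.5,-23.5,0.06,0.005,-0.023,-0.33,-78.4,20.5,-23.5,0.06,0.005,-0.023,-0.33,-78.4,20.5,-23.5,0.06,0.005,-0.023,-0.33,-78.4,20.5,-23.5,0.06,0.005,-0.023,-0.33,-78.4,20.5,-23.5,0.06]'
python3 -m crank '[0,0,0,0,0,0,0.06]'
python3 - <<'E'
from g import *
print(rows([.40,.094,.23],tool(np.radians(112))))
E
```

```text
time: 12.2
eef_pos: [0.3975, 0.0978, 0.2267]
ee_rot: [2.829, 1.563, -3.058]
contact_force: [0.4, 0.8, 0.3]
finger_gap: 0.0601
time: 12.3
eef_pos: [0.3969, 0.0996, 0.2256]
ee_rot: [2.929, 1.56, -2.954]
contact_force: [0.5, -0.1, -0.5]
finger_gap: 0.0599
shift [-0.0045 -0.0063  0.0006] turn [ 0.97 -0.6  -0.12] n>= 0.1555222022616924
(array([-0.00447014, -0.00633517,  0.00059276]), array([ 0.96708786, -0.60226674, -0.12499258]))
```

```bash
python3 -m crank '[0,-0.006,0,1,-0.6,0,0.06,0,-0.006,0,1,-0.6,0,0.06,0,-0.006,0,1,-0.6,0,0.06]'
python3 - <<'E'
from g import *
im,ci=snap('wrist','wrist15')
r=cut_out('wrist','plug_gauge2'); 
for k in r: print(k['confidence'],k['location'],k['region'].sum())
cand=[k for k in r if k['region'].sum()<20000]
P,M=pose()
def sil(p,axz,r1,r2,rh):
    x,y,a=p; m=np.zeros((480,640),np.uint8)
    u=np.array([np.cos(a),np.sin(a),0]);n=np.array([-np.sin(a),np.cos(a),0]);k=np.array([0,0,1.])
    for (s0,s1,rr) in [(-.0615,-.044,r2),(-.032,.02,rh),(.030,.062,r1),(-.05,.05,.007)]:
        Q=[proj(ci,np.array([x,y,axz])+s*u+rr*(np.cos(t)*n+np.sin(t)*k)) for s in (s0,s1) for t in np.linspace(0,2*np.pi,32)]
        cv2.fillConvexPoly(m,np.round(cv2.convexHull(np.array(Q,np.float32))*16).astype(np.int32),1,cv2.LINE_8,4)
    return m>0
from scipy.optimize import minimize
best=None
for k in cand[:2]:
    def cost(q):
        m=sil([q[0]/100,q[1]/100,q[2]/5],.0163,.012,.011,.0128); return 1-(m&k['region']).sum()/(m|k['region']).sum()
    q0=np.array([43.9,10.9,np.radians(202)*5])
    s=minimize(cost,q0,method='Nelder-Mead',options=dict(initial_simplex=[q0,q0+[1,0,0],q0+[0,1,0],q0+[0,0,.5]],xatol=1e-3,fatol=1e-4))
    print(s.x/[100,100,1],np.degrees(s.x[2]/5),s.fun)
    if best is None or s.fun<best[0]: best=(s.fun,s.x)
q=best[1]; m=sil([q[0]/100,q[1]/100,q[2]/5],.0163,.012,.011,.0128)
c,_=cv2.findContours(m.astype(np.uint8),0,1); im=im.copy(); cv2.drawContours(im,c,-1,(255,0,255),1); cv2.imwrite('pics/w15o.png',im[:,:,::-1])
a=q[2]/5; rows([q[0]/100,q[1]/100,.034],tool(a-np.pi/2))
E
```

```text
time: 12.6
eef_pos: [0.3989, 0.0933, 0.2251]
ee_rot: [1.812, 1.568, 2.193]
contact_force: [-0.3, -0.2, 0.3]
finger_gap: 0.0603
0.65 [259.2, 314.5] 3420
0.58 [396.9, 21.6] 1585
0.55 [334.7, 37.9] 15286
[ 0.44174043  0.11206835 17.56279968] 201.25485962999065 0.045313819307627345
[ 0.439       0.109      17.62782545] 202.0 1.0
shift [0.1915 0.0008 0.0464] turn [ 0.61  0.   -0.15] n>= 3.9403951049051313
```

View pics/w15o.png

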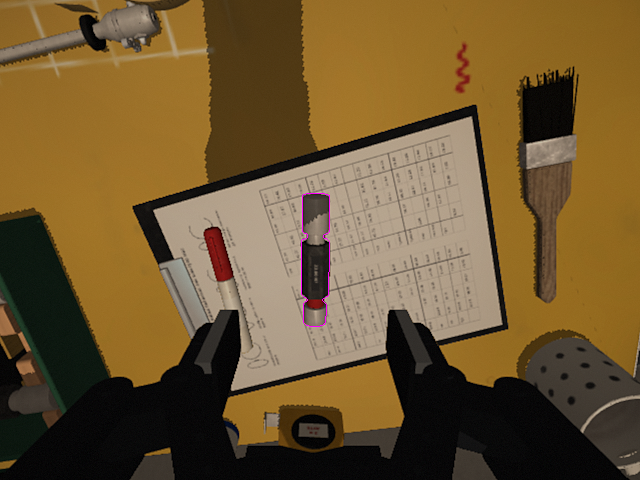

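```bash
python3 -m crank '[0.1,0.0005,0.046,0.6,0,0,0.05,0.1,0.0005,0.046,0.6,0,0,0.05,0.1,0.0005,0.046,0.6,0,0,0.05,0.14,0.0005,0.046,0.6,0,0,0.05,0.17,0.0005,0.046,0.6,0,0,0.05,0.185,0.0005,0.046,0.6,0,0,0.05,0.192,0.0005,0.046,0.6,0,0,0.05,0.192,0.0005,0.046,0.6,0,0,0.05]'
python3 -m crank '[0,0,0,0,0,0,0.012,0,0,0,0,0,0,0.012,0,0,0,0,0,0,0.012,0,0,0,0,0,0,0.012,0,0,0,0,0,0,0.012]'
python3 -m crank '[-0.02,0,0,0,0,0,0.012,-0.06,0,0,0,0,0,0.012,-0.11,0,0,0,0,0,0.012,-0.16,0,0,0,0,0,0.012,-0.2,0,0,0,0,0,0.012,-0.2,0,0,0,0,0,0.012]'
python3 - <<'E'
from g import *
im,ci=snap('wrist','wrist16')
p,M=pose()
for a in (.0145,.0165,.0185):
  for m in (0,.003,.006): print(a,m,np.round(outline(ci,p,M,a,0,m,r=.012),1).tolist())
cv2.imwrite('pics/w16g.png',cv2.resize(im[170:310,250:380],None,fx=4.2,fy=4.2,interpolation=cv2.INTER_NEAREST)[:,:,::-1])
E
```

```text
time: 13.5
eef_pos: [0.4414, 0.1116, 0.0338]
ee_rot: [1.667, 1.568, 2.038]
contact_force: [-0.5, -0.7, 0.0]
finger_gap: 0.05
time: 14.0
eef_pos: [0.4427, 0.1121, 0.0357]
ee_rot: [0.921, 1.566, 1.292]
contact_force: [-1.9, -0.8, 5.2]
finger_gap: 0.0238
time: 14.6
eef_pos: [0.447, 0.1126, 0.2432]
ee_rot: [0.271, 1.552, 0.641]
contact_force: [1.2, -0.5, -1.6]
finger_gap: 0.0237
0.0145 0 [[282.3, 164.8], [349.5, 264.8]]
0.0145 0.003 [[282.6, 172.6], [349.2, 272.5]]
0.0145 0.006 [[282.8, 180.2], [349.0, 280.2]]
0.0165 0 [[282.7, 164.1], [349.0, 262.7]]
0.0165 0.003 [[283.0, 171.8], [348.7, 270.3]]
0.0165 0.006 [[283.2, 179.3], [348.5, 277.9]]
0.0185 0 [[283.2, 163.4], [348.5, 260.6]]
0.0185 0.003 [[283.4, 171.0], [348.2, 268.2]]
0.0185 0.006 [[283.6, 178.5], [348.0, 275.6]]
```

View pics/w16g.png

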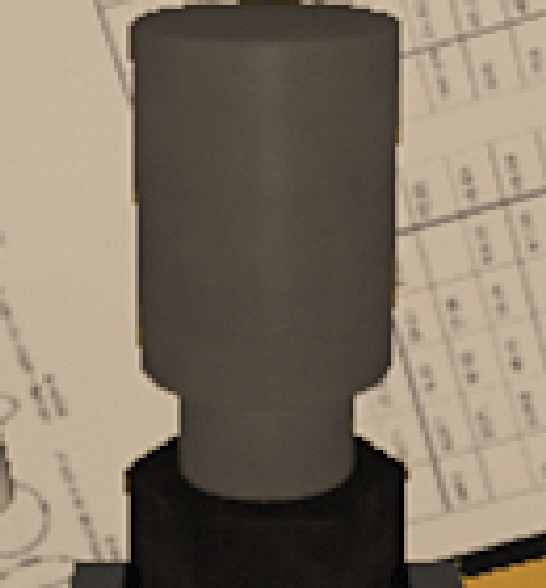

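View pics/wrist16.png

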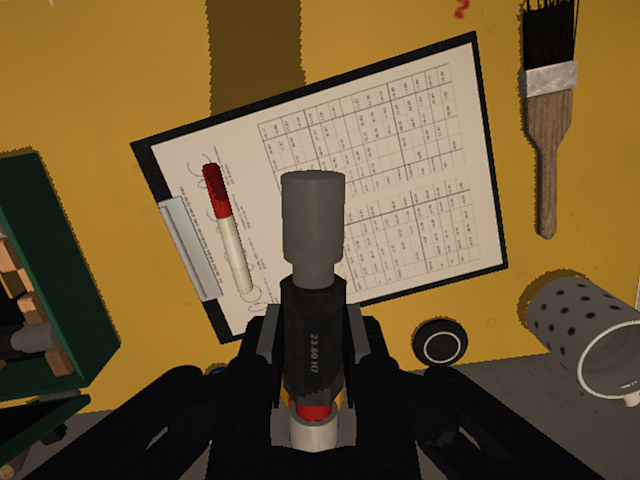

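```bash
python3 - <<'E'
from g import *
ci=camera_info('wrist');p,M=pose()
for a in (.0165,.0185):
  for m in (0,.002,.004): print(a,m,np.round(outline(ci,p,M,a,0,m,r=.012),1).tolist())
t,M=tgt((-10,20,170),(.018,0,.0035),0,15); rows(t,M);p,M=pose();print(np.degrees(np.arctan2(M[1,1],M[0,1])))
E
```

```text
0.0165 0 [[281.6, 171.7], [348.8, 272.2]]
0.0165 0.002 [[281.8, 176.9], [348.6, 277.4]]
0.0165 0.004 [[281.9, 182.0], [348.5, 282.5]]
0.0185 0 [[282.0, 171.0], [348.3, 270.1]]
0.0185 0.002 [[282.2, 176.1], [348.1, 275.2]]
0.0185 0.004 [[282.3, 181.2], [348.0, 280.2]]
shift [ 0.0517 -0.2898  0.0568] turn [78.57 -9.95 11.83] n>= 9.32145603212877
111.2219120776906
```

```bash
python3 - <<'E'
from g import *
t,M=tgt((-10,5,160),(.018,0,.002),0,18); print(t);rows(t,M)
E
```

```text
[ 0.61110115 -0.15156943  0.17711902]
shift [ 0.0619 -0.3062  0.0589] turn [ 78.36 -12.02  14.33] n>= 9.378332360422243
```

```bash
python3 - <<'E'
from g import *
t,M=tgt((-50,40,170),(.018,0,.002),0,18); print(t);rows(t,M)
E
```

```text
[ 0.55860275 -0.14326772  0.18711902]
shift [ 0.0514 -0.2794  0.0131] turn [ 78.36 -12.02  14.33] n>= 9.378332360422243
```

```bash
python3 -m crank '[0.051,-0.279,0.013,78.4,-12,14.3,0.012,0.051,-0.279,0.013,78.4,-12,14.3,0.012,0.051,-0.279,0.013,78.4,-12,14.3,0.012,0.051,-0.279,0.013,78.4,-12,14.3,0.012,0.051,-0.279,0.013,78.4,-12,14.3,0.012,0.051,-0.279,0.013,78.4,-12,14.3,0.012,0.051,-0.279,0.013,78.4,-12,14.3,0.012,0.051,-0.279,0.013,78.4,-12,14.3,0.012,0.051,-0.279,0.013,78.4,-12,14.3,0.012,0.051,-0.279,0.013,78.4,-12,14.3,0.012]'
python3 -m crank '[0,0,0,0,0,0,0.012]'
python3 - <<'E'
from g import *
t,M=tgt((0,0,120),(.018,0,.002),0,18); print(t);rows(t,M)
E
```

```text
time: 15.65
eef_pos: [0.5553, -0.143, 0.1847]
ee_rot: [1.585, 1.261, 0.57]
contact_force: [-0.2, 0.8, -2.1]
finger_gap: 0.0239
time: 15.75
eef_pos: [0.5531, -0.1426, 0.1826]
ee_rot: [1.594, 1.264, 0.578]
contact_force: [0.3, -0.2, -2.1]
finger_gap: 0.0238
[ 0.62222746 -0.15047163  0.13711902]
shift [0.0595 0.0384 0.0434] turn [-0.49 -0.27  0.44] n>= 1.6618486632358682
```

```bash
python3 -m crank '[0.06,0.038,0.043,-0.5,-0.3,0.4,0.012,0.06,0.038,0.043,-0.5,-0.3,0.4,0.012,0.06,0.038,0.043,-0.5,-0.3,0.4,0.012,0.06,0.038,0.043,-0.5,-0.3,0.4,0.012,0.06,0.038,0.043,-0.5,-0.3,0.4,0.012]'
cat > chk.py <<'E'
from ov import *
import sys
n=sys.argv[1]
ci=camera_info('wrist');p,M=pose();im=capture('wrist'); cv2.imwrite(f'pics/{n}.png',im[:,:,::-1])
overlay(im,ci,CASE,f'pics/{n}o.png',(90,460,40,480),1.6)
for a in (.0145,.0165,.0185):
  for m in (0,.002,.004): print(a,m,np.round(outline(ci,p,M,a,0,m,r=.012),1).tolist())
cv2.imwrite(f'pics/{n}g.png',cv2.resize(im[160:300,250:380],None,fx=4.2,fy=4.2,interpolation=cv2.INTER_NEAREST)[:,:,::-1])
E
python3 chk.py wrist17
```

```text
time: 16.25
eef_pos: [0.6206, -0.1507, 0.1362]
ee_rot: [1.571, 1.259, 0.562]
contact_force: [-0.4, 0.8, -2.0]
finger_gap: 0.0236
0.0145 0 [[278.6, 170.2], [346.9, 272.2]]
0.0145 0.002 [[278.8, 175.5], [346.7, 277.5]]
0.0145 0.004 [[279.0, 180.7], [346.6, 282.7]]
0.0165 0 [[279.1, 169.5], [346.4, 270.0]]
0.0165 0.002 [[279.3, 174.7], [346.3, 275.2]]
0.0165 0.004 [[279.4, 179.8], [346.1, 280.3]]
0.0185 0 [[279.6, 168.8], [346.0, 267.8]]
0.0185 0.002 [[279.7, 173.9], [345.8, 273.0]]
0.0185 0.004 [[279.9, 179.0], [345.6, 278.0]]
```

View pics/wrist17g.png

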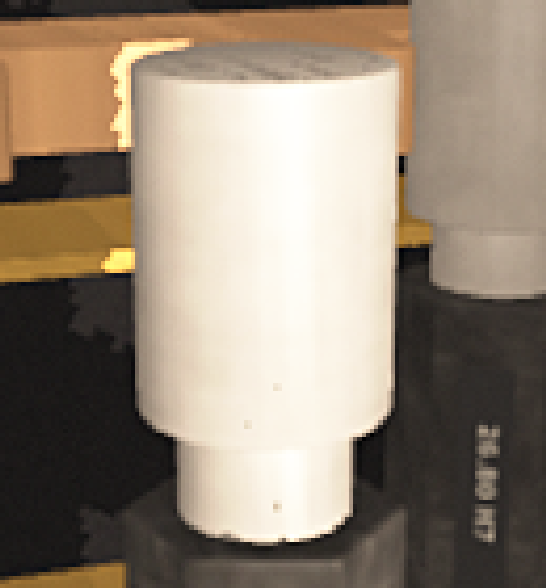

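View pics/wrist17o.png

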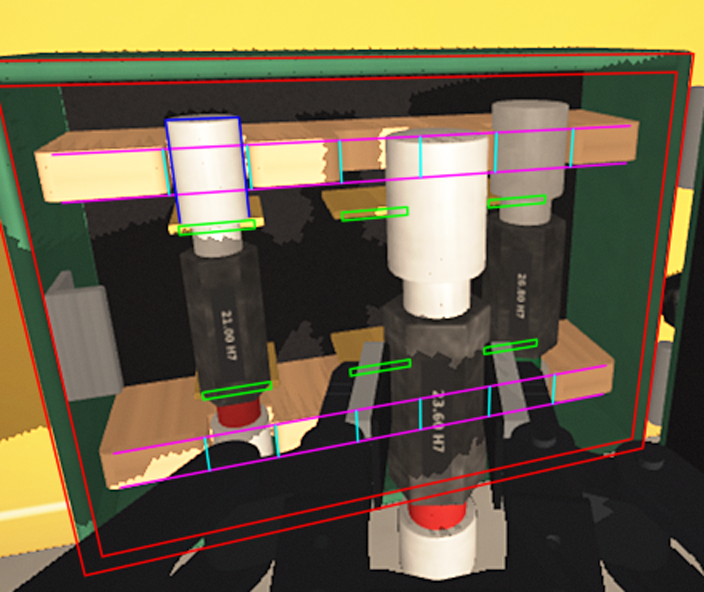

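```bash
python3 - <<'E'
from g import *
for z in (76,62,50):
    t,M=tgt((0,0,z),(.019,0,.0005),0,18); rows(t,M)
E
```

```text
shift [ 0.0411 -0.0122  0.0019] turn [-0.03  0.04  0.05] n>= 0.8573055924413384
shift [ 0.0544 -0.0165  0.0019] turn [-0.03  0.04  0.05] n>= 1.1370172143227562
shift [ 0.0658 -0.0202  0.0019] turn [-0.03  0.04  0.05] n>= 1.3768633411113658
```

```bash
python3 -m crank '[0.02,-0.006,0.0019,0,0,0,0.012,0.041,-0.0122,0.0019,0,0,0,0.012,0.041,-0.0122,0.0019,0,0,0,0.012,0.041,-0.0122,0.0019,0,0,0,0.012]'
python3 chk.py wrist18;  python3 - <<'E'
from g import *
for z in (76,62,50):
    t,M=tgt((0,0,z),(.019,0,.0005),0,18); rows(t,M)
E
```

```text
time: 16.7
eef_pos: [0.6222, -0.152, 0.0948]
ee_rot: [1.57, 1.257, 0.56]
contact_force: [0.8, 0.4, -2.4]
finger_gap: 0.0236
0.0145 0 [[278.7, 170.3], [346.9, 272.2]]
0.0145 0.002 [[278.8, 175.5], [346.8, 277.5]]
0.0145 0.004 [[279.0, 180.7], [346.6, 282.7]]
0.0165 0 [[279.1, 169.5], [346.4, 270.0]]
0.0165 0.002 [[279.3, 174.7], [346.3, 275.2]]
0.0165 0.004 [[279.5, 179.8], [346.1, 280.3]]
0.0185 0 [[279.6, 168.8], [346.0, 267.9]]
0.0185 0.002 [[279.8, 173.9], [345.8, 273.0]]
0.0185 0.004 [[279.9, 179.0], [345.7, 278.0]]
shift [ 0.0014 -0.0005 -0.0005] turn [-0.04  0.11 -0.03] n>= 0.03196206375835096
shift [ 0.0147 -0.0048 -0.0006] turn [-0.04  0.11 -0.03] n>= 0.3102517151029474
shift [ 0.0261 -0.0085 -0.0006] turn [-0.04  0.11 -0.03] n>= 0.5501688320478162
```

View pics/wrist18o.png

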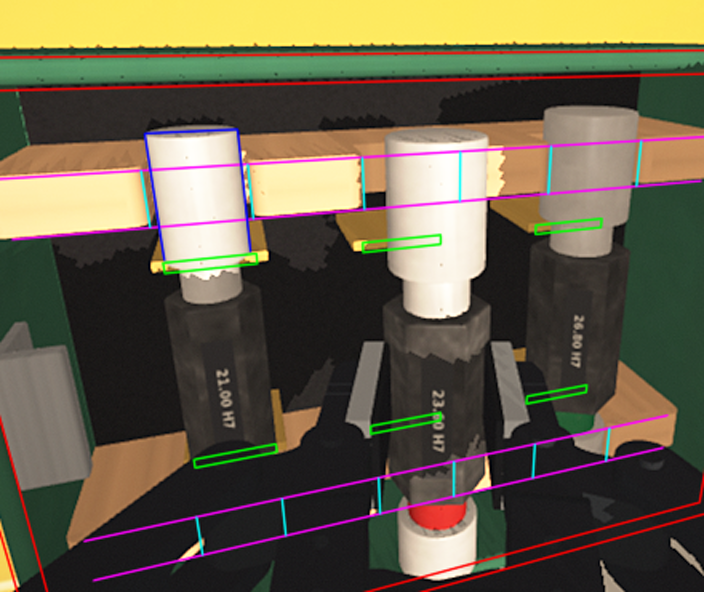

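```bash
python3 -m crank '[0.0075,-0.0025,-0.0006,0,0.1,0,0.012, 0.0147,-0.0048,-0.0006,0,0.1,0,0.012, 0.02,-0.0065,-0.0006,0,0.1,0,0.012, 0.023,-0.0075,-0.0006,0,0.1,0,0.012, 0.023,-0.0075,-0.0006,0,0.1,0,0.012]'
python3 -m crank '[0.0014,-0.0005,0,0,0,0,0.012,0.0014,-0.0005,0,0,0,0,0.012]'
python3 -m crank '[0.0014,-0.0005,0,0,0,0,0.012,0.0014,-0.0005,0,0,0,0,0.012]'
```

```text
time: 17.25
eef_pos: [0.6222, -0.1517, 0.0704]
ee_rot: [1.575, 1.257, 0.565]
contact_force: [-0.2, 0.2, -2.8]
finger_gap: 0.0236
time: 17.45
eef_pos: [0.6223, -0.1518, 0.0689]
ee_rot: [1.574, 1.257, 0.564]
contact_force: [-0.4, 0.6, -2.3]
finger_gap: 0.0237
time: 17.65
eef_pos: [0.6225, -0.1519, 0.0687]
ee_rot: [1.576, 1.256, 0.567]
contact_force: [-2.5, 0.9, 4.6]
finger_gap: 0.0232
```

```bash
python3 -m crank '[-0.0005,0,0,0,0,0,0.029,-0.0005,0,0,0,0,0,0.034,-0.0005,0,0,0,0,0,0.038,-0.0005,0,0,0,0,0,0.038]'
python3 chk.py wrist19 >/dev/null
```

```text
time: 18.05
eef_pos: [0.6225, -0.152, 0.0693]
ee_rot: [1.575, 1.256, 0.566]
contact_force: [0.3, -0.3, -1.0]
finger_gap: 0.0381
```

View pics/wrist19o.png

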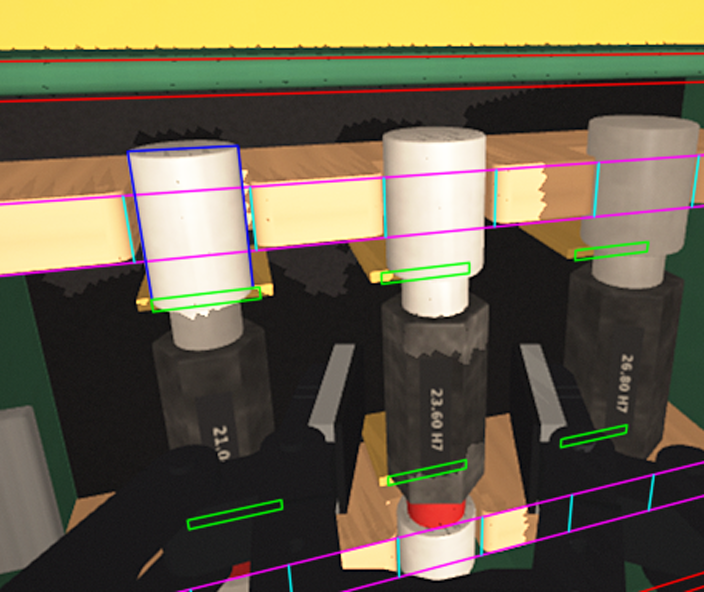

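```bash
python3 -m crank '[-0.02,0,0,0,0,0,0.038,-0.06,0,0,0,0,0,0.038,-0.10,0,0,0,0,0,0.038,-0.14,0,0,0,0,0,0.038,-0.14,0,0,0,0,0,0.038,-0.14,0,0,0,0,0,0.038]'
python3 - <<'E'
from ov import *
ci=camera_info('wrist');im=capture('wrist')
def addg(case):
    global im
    im=im.copy()
    for (x,r) in ((56,13.5),(0,12),(-54,10.5)):
        Q=[]
        for s in (30,62):
            for t in np.linspace(0,2*np.pi,32): Q.append(proj(ci,W(case,(x+r*np.cos(t),s,50+r*np.sin(t)))))
        h=np.round(cv2.convexHull(np.array(Q,np.float32))).astype(int); cv2.polylines(im,[h],True,(255,0,255),1)
addg(CASE); overlay(im,ci,CASE,'pics/w20o.png',(60,430,100,570),1.6)
snap('side','side20'); a=cv2.imread('pics/side20.png'); cv2.imwrite('pics/s20z.png',cv2.resize(a[140:330,320:470],None,fx=3.1,fy=3.1,interpolation=cv2.INTER_CUBIC))
E
```

```text
time: 18.7
eef_pos: [0.5863, -0.1757, 0.2036]
ee_rot: [1.571, 1.253, 0.561]
contact_force: [-0.2, 0.5, -0.8]
finger_gap: 0.0383
```

View pics/w20o.png

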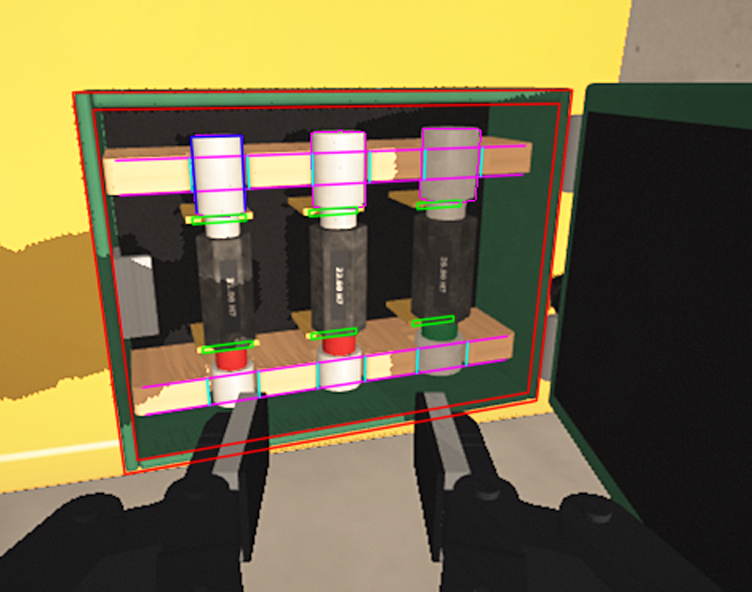

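View pics/s20z.png

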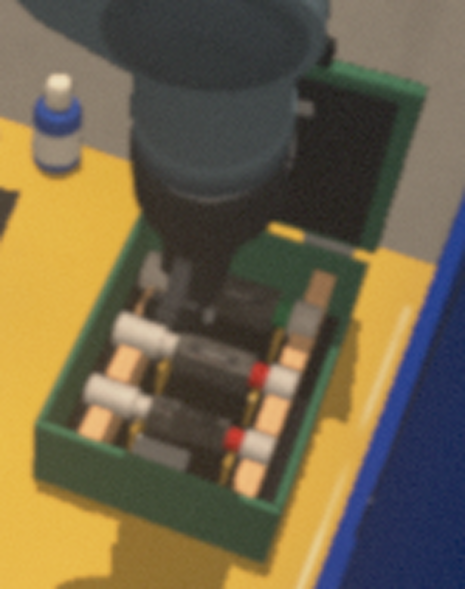

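```bash
cat >> g.py <<'E'
def lidt(theta,s,y,o,e=0,yaw=None,case=CASE):
    # TCP (world) so that fingertip (22 ahead) is at lid top surface pt + o in case x, e up
    X=(110-s*np.cos(theta)+10*np.sin(theta)+o,y,70+s*np.sin(theta)+10*np.cos(theta)+22+e)
    return W(case,X),X
E
python3 - <<'E'
from g import *
M=tool(CASE[2])
rows(W(CASE,(-40,60,350)),M); rows(W(CASE,(78,60,350)),M); print(W(CASE,(78,60,350)))
rows(W(CASE,(78,60,275)),M)
E
```

```text
shift [-0.1387  0.055  -0.0588] turn [  0.    -0.21 -17.98] n>= 3.207015961865507
shift [-0.1022  0.1672 -0.0587] turn [  0.    -0.21 -17.98] n>= 4.092519887310358
[ 0.66203049 -0.05686406  0.35      ]
shift [-0.0309  0.1441 -0.0585] turn [  0.    -0.21 -17.98] n>= 3.170684479199516
```

```bash
python3 -m crank '[-0.15,0.02,-0.059,0,-0.2,-18,0.01,-0.15,0.02,-0.059,0,-0.2,-18,0.01,-0.15,0.02,-0.059,0,-0.2,-18,0.01,-0.15,0.02,-0.059,0,-0.2,-18,0.0,-0.102,0.167,-0.059,0,-0.2,-18,0,-0.102,0.167,-0.059,0,-0.2,-18,0,-0.102,0.167,-0.059,0,-0.2,-18,0,-0.102,0.167,-0.059,0,-0.2,-18,0,-0.102,0.167,-0.059,0,-0.2,-18,0]'
python3 - <<'E'
from g import *
M=tool(CASE[2]);rows(W(CASE,(78,60,350)),M)
rows(W(CASE,(78,60,275)),M)
snap('scene','scene21');snap('side','side21')
a=cv2.imread('pics/side21.png'); b=cv2.imread('pics/scene21.png')
cv2.imwrite('pics/s21.png',np.hstack([cv2.resize(a[60:330,310:470],None,fx=2.2,fy=2.2),cv2.resize(b[40:310,260:440],None,fx=2.2,fy=2.2)]))
E
```

```text
time: 19.7
eef_pos: [0.662, -0.0541, 0.3455]
ee_rot: [-1.941, 1.564, -2.946]
contact_force: [0.2, -1.5, 0.1]
finger_gap: 0.0
shift [-0.0045 -0.0015  0.0024] turn [ 0.24 -0.14  0.36] n>= 0.1055334450096287
shift [ 0.0705 -0.001   0.0025] turn [ 0.24 -0.14  0.36] n>= 1.4114018694212584
```

View pics/s21.png

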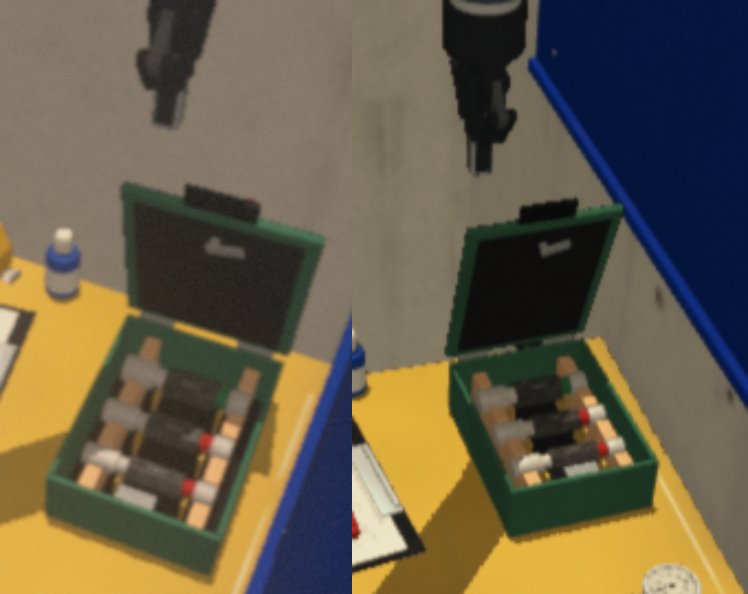

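```bash
python3 -m crank '[0.035,-0.001,0.0025,0.2,-0.1,0.3,0,0.071,-0.001,0.0025,0.2,-0.1,0.3,0,0.071,-0.001,0.0025,0.2,-0.1,0.3,0,0.071,-0.001,0.0025,0.2,-0.1,0.3,0]'
python3 - <<'E'
from g import *
p0,R0=pose()
for i,th in enumerate(np.linspace(1.16,0.3,13)):
    o=18*np.sin(th)**2-6*0; t,X=lidt(th,196,60,o,-3)
    print(round(th,2),np.round(X,0),np.round(R0.T@(t-p0),3))
E
```

```text
time: 20.2
eef_pos: [0.6593, -0.0627, 0.2773]
ee_rot: [2.31, 1.57, 1.293]
contact_force: [0.1, -0.0, 0.7]
finger_gap: 0.0001
1.16 [ 56.  60. 273.] [ 0.005 -0.017 -0.003]
1.09 [ 42.  60. 267.] [ 0.01  -0.031 -0.003]
1.02 [ 28.  60. 261.] [ 0.016 -0.044 -0.003]
0.94 [ 15.  60. 254.] [ 0.024 -0.057 -0.003]
0.87 [  2.  60. 246.] [ 0.032 -0.07  -0.003]
0.8 [-10.  60. 237.] [ 0.04  -0.082 -0.003]
0.73 [-21.  60. 227.] [ 0.05  -0.094 -0.003]
0.66 [-32.  60. 217.] [ 0.06  -0.105 -0.003]
0.59 [-42.  60. 206.] [ 0.071 -0.115 -0.002]
0.52 [-51.  60. 194.] [ 0.083 -0.124 -0.002]
0.44 [-59.  60. 182.] [ 0.095 -0.132 -0.002]
0.37 [-67.  60. 169.] [ 0.108 -0.139 -0.002]
0.3 [-73.  60. 156.] [ 0.121 -0.145 -0.002]
```

```bash
python3 -m crank '[0.005,-0.017,-0.003,0,0,0,0,0.01,-0.031,-0.003,0,0,0,0,0.016,-0.044,-0.003,0,0,0,0,0.024,-0.057,-0.003,0,0,0,0,0.032,-0.07,-0.003,0,0,0,0,0.04,-0.082,-0.003,0,0,0,0,0.04,-0.082,-0.003,0,0,0,0]'
python3 - <<'E'
from g import *
snap('scene','scene22');snap('side','side22')
a=cv2.imread('pics/side22.png'); b=cv2.imread('pics/scene22.png')
cv2.imwrite('pics/s22.png',np.hstack([cv2.resize(a[60:330,310:470],None,fx=2.2,fy=2.2),cv2.resize(b[40:310,260:440],None,fx=2.2,fy=2.2)]))
E
```

```text
time: 20.9
eef_pos: [0.5873, -0.1054, 0.2393]
ee_rot: [1.378, 1.568, 0.358]
contact_force: [0.2, -0.2, -0.5]
finger_gap: 0.0003
```

View pics/s22.png

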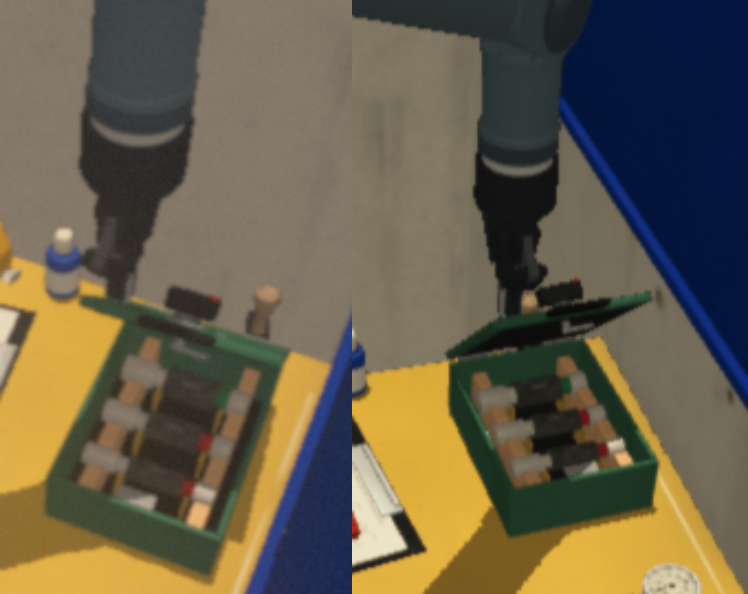

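Lid coming down as planned. I'll keep following the arc.

```bash
python3 - <<'E'
from g import *
p0,R0=pose()
for i,th in enumerate(np.linspace(0.73,0.1,10)):
    o=18*np.sin(th)**2; t,X=lidt(th,196,60,o,-3)
    print(round(th,2),np.round(X,0),np.round(R0.T@(t-p0),3))
E
```

```text
0.73 [-21.  60. 227.] [ 0.012 -0.012 -0.001]
0.66 [-32.  60. 217.] [ 0.022 -0.023 -0.001]
0.59 [-42.  60. 206.] [ 0.033 -0.033 -0.001]
0.52 [-51.  60. 195.] [ 0.044 -0.042 -0.001]
0.45 [-59.  60. 183.] [ 0.056 -0.05  -0.001]
0.38 [-66.  60. 171.] [ 0.068 -0.057 -0.   ]
0.31 [-72.  60. 158.] [ 0.081 -0.063 -0.   ]
0.24 [-77.  60. 145.] [ 0.094 -0.068 -0.   ]
0.17 [-81.  60. 132.] [ 0.107 -0.072 -0.   ]
0.1 [-84.  60. 119.] [ 0.121 -0.075 -0.   ]
```

```bash
python3 -m crank '[0.012,-0.012,-0.001,0,0,0,0,0.022,-0.023,-0.001,0,0,0,0,0.033,-0.033,-0.001,0,0,0,0,0.044,-0.042,-0.001,0,0,0,0,0.056,-0.05,-0.001,0,0,0,0,0.068,-0.057,0,0,0,0,0,0.081,-0.063,0,0,0,0,0,0.094,-0.068,0,0,0,0,0,0.107,-0.072,0,0,0,0,0,0.107,-0.072,0,0,0,0,0]'
python3 - <<'E'
from g import *
p0,R0=pose()
for i,th in enumerate((.1,.05,0)):
    t,X=lidt(th,196,60,0,-2)
    print(round(th,2),np.round(X,0),np.round(R0.T@(t-p0),3))
snap('scene','scene23');snap('side','side23')
a=cv2.imread('pics/side23.png'); b=cv2.imread('pics/scene23.png')
cv2.imwrite('pics/s23.png',np.hstack([cv2.resize(a[60:330,310:470],None,fx=2.2,fy=2.2),cv2.resize(b[40:310,260:440],None,fx=2.2,fy=2.2)]))
E
```

```text
time: 22.0
eef_pos: [0.5253, -0.1418, 0.1297]
ee_rot: [-2.539, 1.568, 2.725]
contact_force: [-0.2, 0.4, 0.1]
finger_gap: -0.0002
0.1 [-84.  60. 120.] [ 0.01  -0.001  0.001]
0.05 [-85.  60. 110.] [ 0.02  -0.002  0.001]
0 [-86.  60. 100.] [ 0.03  -0.003  0.001]
```

View pics/s23.png

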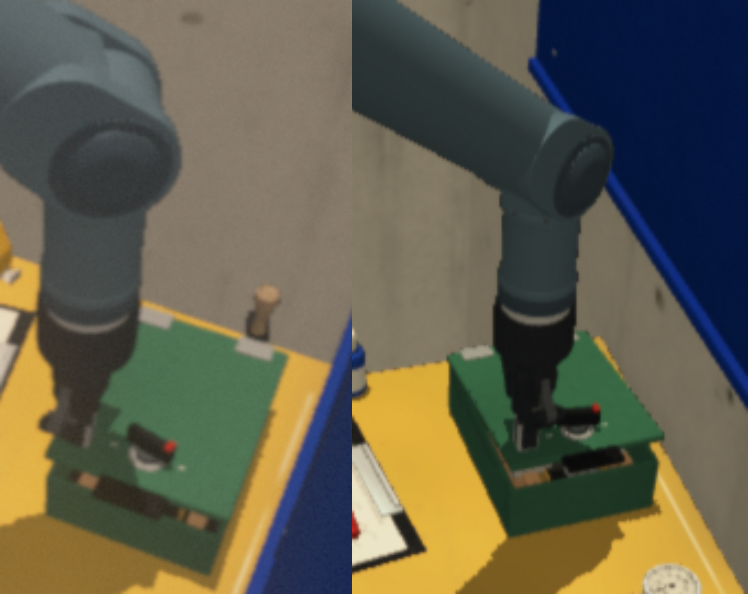

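```bash
python3 -m crank '[0.01,0.002,0,0,0,0,0,0.02,0.002,0,0,0,0,0,0.025,0.002,0,0,0,0,0,0.025,0.002,0,0,0,0,0]'
python3 -m crank '[0.002,0,0,0,0,0,0,0.004,0,0,0,0,0,0,0.004,0,0,0,0,0,0]'
python3 -m crank '[0.0015,0,0,0,0,0,0,0.003,0,0,0,0,0,0,0.003,0,0,0,0,0,0]'
```

```text
time: 22.5
eef_pos: [0.5284, -0.1404, 0.1055]
ee_rot: [2.991, 1.57, 1.973]
contact_force: [-0.3, 0.5, -0.2]
finger_gap: -0.0001
time: 22.8
eef_pos: [0.5286, -0.1404, 0.1021]
ee_rot: [2.785, 1.569, 1.767]
contact_force: [-1.2, -0.1, 3.8]
finger_gap: -0.0001
time: 23.1
eef_pos: [0.5287, -0.1405, 0.102]
ee_rot: [2.821, 1.566, 1.802]
contact_force: [-7.0, 2.2, 19.8]
finger_gap: 0.0002
```

```bash
python3 -m crank '[0,0,0,0,0,0,0,-0.04,0,0,0,0,0,0,-0.08,0,0.02,0,0,0,0.04,-0.10,0.012,0.03,0,0,0,0.05,-0.10,0.012,0.03,0,0,0,0.05]'
python3 - <<'E'
from g import *
ci=camera_info('wrist');im=capture('wrist');cv2.imwrite('pics/wrist24.png',im[:,:,::-1])
for q in ('latch_wing',):
  for k in cut_out('wrist',q)[:2]:
    ys,xs=np.nonzero(k['region']); rc=cv2.minAreaRect(np.stack([xs,ys],1).astype(np.float32)); print(k['confidence'],k['location'],len(xs),rc)
print(proj(ci,W(CASE,(-74,0,107))),proj(ci,W(CASE,(-74,23,107))),proj(ci,W(CASE,(-74,-23,107))))
S=camera_info('scene');snap('scene','scene24')
b=cv2.imread('pics/scene24.png');cv2.imwrite('pics/s24.png',cv2.resize(b[150:310,270:440],None,fx=3.5,fy=3.5,interpolation=cv2.INTER_CUBIC))
E
```

```text
time: 23.6
eef_pos: [0.5592, -0.1617, 0.2061]
ee_rot: [1.309, 1.561, 0.29]
contact_force: [0.6, 0.2, -0.3]
finger_gap: 0.0432
0.94 [284.2, 296.6] 1456 ((298.0, 287.5), (71.0, 30.0), 90.0)
[297.83607932 293.48765045] [296.97917156 259.74541784] [298.64162466 325.20739833]
```

View pics/wrist24.png

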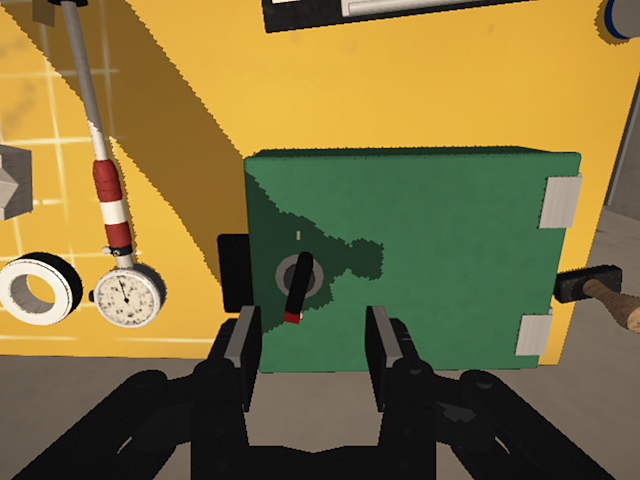

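View pics/s24.png

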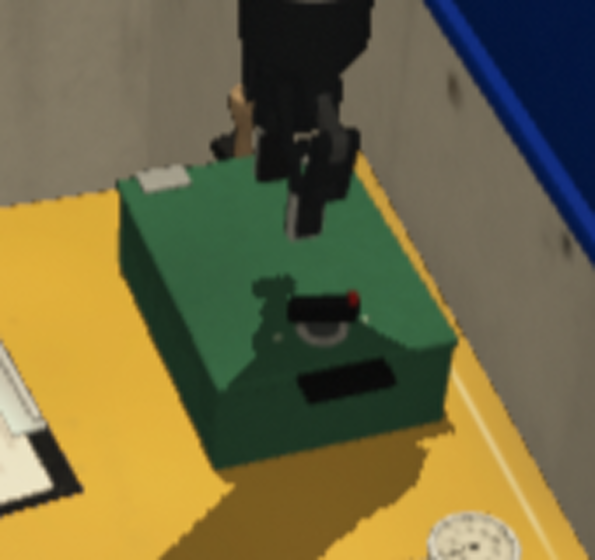

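```bash
python3 - <<'E'
from g import *
M=tool(CASE[2]-np.radians(14))
rows(W(CASE,(-74,0,150)),M);rows(W(CASE,(-74,0,109)),M); print(env.sense()['qpos'])
E
```

```text
shift [ 0.0503 -0.0052  0.0314] turn [13.47 -0.38  0.06] n>= 1.5683634497872845
shift [ 0.0913 -0.0052  0.0317] turn [13.47 -0.38  0.06] n>= 1.9355781456707393
[-0.43072863  0.37980394  0.78188482  1.85514553 -0.31298574  1.03795769
  1.03130632]
```

```bash
python3 -m crank '[0.05,-0.005,0.0315,13.5,-0.4,0,0.045,0.05,-0.005,0.0315,13.5,-0.4,0,0.045,0.05,-0.005,0.0315,13.5,-0.4,0,0.045,0.05,-0.005,0.0315,13.5,-0.4,0,0.045]'
python3 - <<'E'
from g import *
M=tool(CASE[2]-np.radians(14))
rows(W(CASE,(-74,0,109)),M)
ci=camera_info('wrist');im=capture('wrist');cv2.imwrite('pics/wrist25.png',im[:,:,::-1])
E
```

```text
time: 24.15
eef_pos: [0.5643, -0.188, 0.149]
ee_rot: [-1.862, 1.567, -3.114]
contact_force: [0.0, 0.3, -0.4]
finger_gap: 0.0454
shift [0.04   0.0009 0.001 ] turn [ 0.06 -0.06  0.22] n>= 0.7996749344239347
```

View pics/wrist25.png

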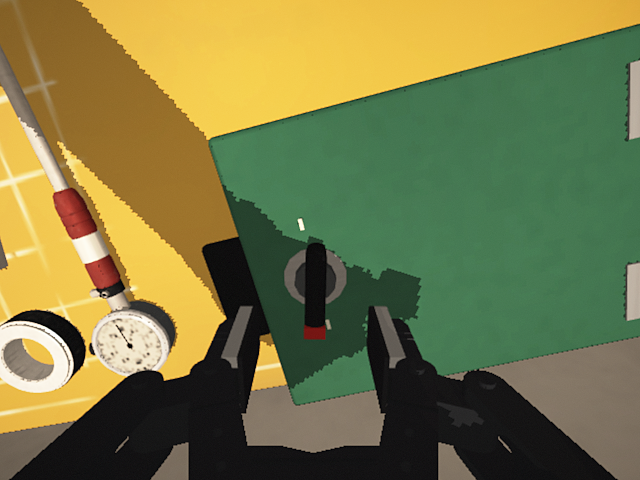

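Wing upright in the picture and centred between the pads (col ~315). I'll go down and grip.

```bash
python3 -m crank '[0.02,0.0009,0.001,0,0,0.2,0.045,0.04,0.0009,0.001,0,0,0.2,0.045,0.04,0.0009,0.001,0,0,0.2,0.045,0.04,0.0009,0.001,0,0,0.2,0.0,0.04,0.0009,0.001,0,0,0.2,0.0,0.04,0.0009,0.001,0,0,0.2,0.0,0.04,0.0009,0.001,0,0,0.2,0.0]'
python3 -m crank '[0,0,0,0,0,0,0,0,0,0,0,0,0,0]'
```

```text
time: 24.9
eef_pos: [0.5658, -0.1895, 0.1118]
ee_rot: [2.025, 1.569, 0.772]
contact_force: [-3.8, 0.2, 5.8]
finger_gap: 0.0084
time: 25.1
eef_pos: [0.5658, -0.1895, 0.1122]
ee_rot: [1.933, 1.569, 0.681]
contact_force: [-1.6, -0.2, 0.0]
finger_gap: 0.0082
```

```bash
python3 -m crank '[0.0005,0,0,6,0,0,0,0.0005,0,0,13,0,0,0,0.0005,0,0,20,0,0,0,0.0005,0,0,27,0,0,0,0.0005,0,0,34,0,0,0,0.0005,0,0,40,0,0,0,0.0005,0,0,40,0,0,0]'
python3 -c "
from g import *
snap('wrist','wrist26');p,M=pose();print(np.degrees(np.arctan2(M[1,1],M[0,1])-CASE[2]),env.sense()['moment'],W(CASE,(-74,0,0)))"
```

```text
time: 25.8
eef_pos: [0.5644, -0.1895, 0.1118]
ee_rot: [-2.057, 1.568, 2.276]
contact_force: [-5.8, 0.8, 3.8]
finger_gap: 0.0083
-53.83919120281982 [ 0.13809796  1.11590558 -0.06900885] [ 0.56538171 -0.18863284  0.        ]
```

View pics/wrist26.png

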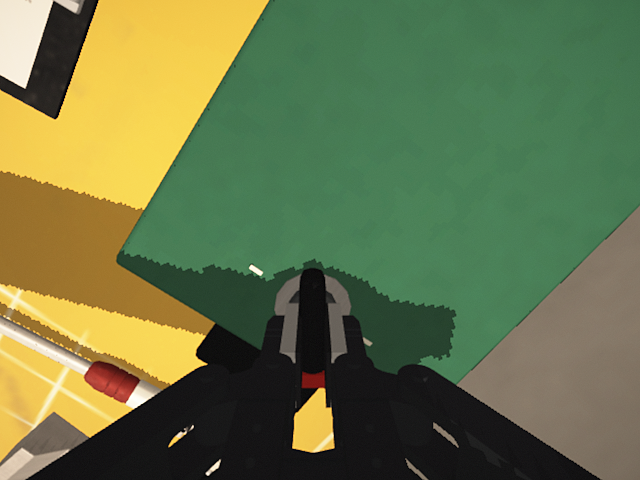

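```bash
python3 -m crank '[0,0,0,7,0,0,0,0,0,0,14,0,0,0,0,0,0,21,0,0,0,0,0,0,28,0,0,0,0,0,0,34,0,0,0,0,0,0,38,0,0,0,0,0,0,38,0,0,0,0,0,0,38,0,0,0]'
python3 -c "
from g import *
snap('wrist','wrist27');p,M=pose();print(np.degrees(np.arctan2(M[1,1],M[0,1])-CASE[2]),env.sense()['moment'])"
```

```text
time: 26.65
eef_pos: [0.5632, -0.1887, 0.1118]
ee_rot: [-1.18, 1.564, 2.497]
contact_force: [-5.3, 1.9, 5.0]
finger_gap: 0.0086
-91.49005633267885 [0.35286209 1.02846998 0.62530577]
```

View pics/wrist27.png

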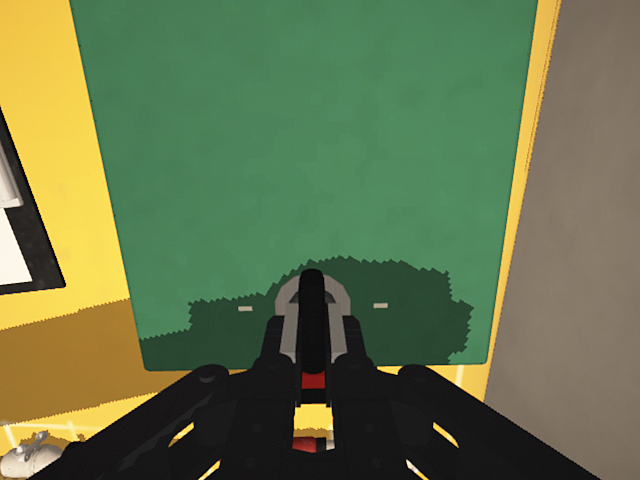

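```bash
python3 -m crank '[0,0,0,-1.5,0,0,0.02,0,0,0,-1.5,0,0,0.04,0,0,0,-1.5,0,0,0.04,-0.03,0,0,-1.5,0,0,0.04,-0.07,0,0,-1.5,0,0,0.04,-0.12,0,0,-1.5,0,0,0.04,-0.14,0,-0.04,-1.5,0,0,0.04,-0.14,0,-0.04,-1.5,0,0,0.04]'
python3 -c "
from g import *
ci=camera_info('wrist');snap('wrist','wrist28')
snap('side','side28');snap('scene','scene28')
for a in (0,5,10): 
  d=23*np.array([np.cos(np.radians(a)),np.sin(np.radians(a))]); print(a,proj(ci,W(CASE,(-74-d[0],-d[1],107))),proj(ci,W(CASE,(-74+d[0],d[1],107))))
"
```

```text
time: 27.5
eef_pos: [0.6059, -0.1655, 0.2563]
ee_rot: [2.983, 1.563, 0.412]
contact_force: [0.2, 1.3, -0.3]
finger_gap: 0.04
0 [308.47757364 317.15720744] [308.76481195 263.22692892]
5 [310.99894413 317.07618709] [306.11727501 263.31556925]
10 [313.50339412 316.80026635] [303.49009268 263.61893646]
```

View pics/wrist28.png

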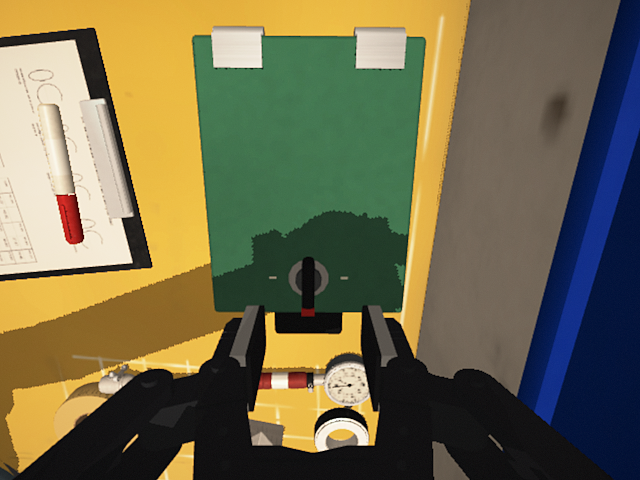

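View pics/side28.png

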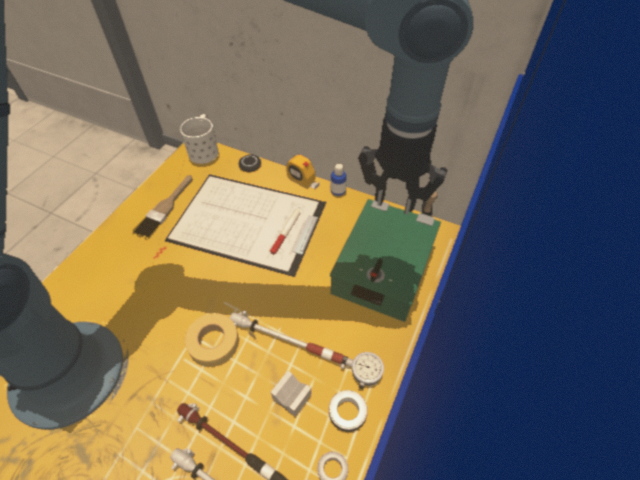

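View pics/scene28.png

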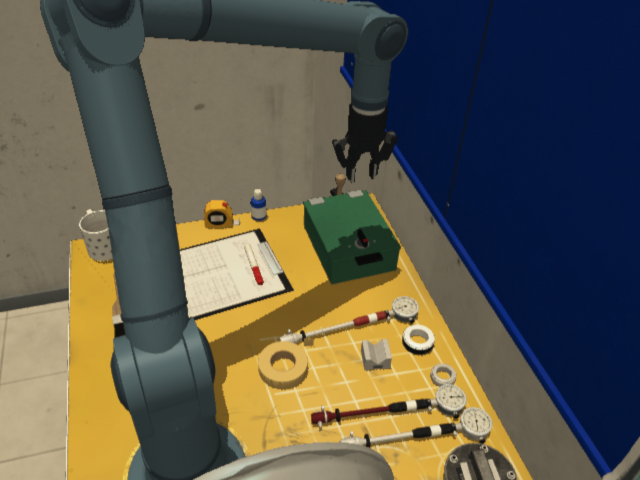

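```bash
python3 -m crank '[0,0,0,0,0,0,0.04,0,0,0,0,0,0,0.04,0,0,0,0,0,0,0.04]'
python3 -c "
from rig import env
print(env.close_job())"
```

```text
time: 27.95
eef_pos: [0.5975, -0.169, 0.2506]
ee_rot: [-1.084, 1.563, 2.62]
contact_force: [-0.5, 0.0, -0.3]
finger_gap: 0.0399
the job is handed in; nothing more can be done
None
```

The gauges are put away, the case is shut and latched, and the job was handed in at about 28 s. The hand-in reports no verdict, so this rests on my own checks.

- **Gauges:** I laid the large gauge in the rear place and the medium one in the middle. Each was lowered straight down until light contact (about 5–8 N) before I let go. A wrist picture afterwards showed both outlines matching their seats to about 1 mm, with the long ends on the same side as the small gauge's. The small gauge had not moved.
- **Lid:** I pulled it over from behind and pressed it down. The fingertips stopped at lid-top height (80 mm) under about 20 N, so it is shut.
- **Latch:** I turned the wing clockwise until it met the end stop (about 0.6 N m). The last picture shows the wing lying along the case, at about 1.40 rad.
- **At hand-in:** The gripper was clear of everything, with force readings near zero. The bystanders look unmoved in the pictures; I did not measure them.

Two readings disagreed along the way:
- My first estimate of the case position was about 2–3 mm off in y. I corrected it from a close wrist view before lowering the first gauge.
- The fingers read 8.2–8.6 mm on the wing, which should be 10 mm thick. The grip held and the wing turned normally.

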